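# Load the bottle shaker and hang its guard door

### The job

Get the bottle shaker ready to run: swing its toggle clamp right back, move every bottle from the bin into the pockets of the shaker's tray, and swing the clamp back over so that it lies fully down over the bottles. Last of all, take the guard door from its stand and lower both its hinge knuckles right down onto the shaker's two hinge pins, leaving it closed across the front. Keep the bottles and the door upright and leave the tape roll and the marker pen where they are.

Things in the scene. Friction and masses are not known exactly. Their poses are not given: they have to be found in the camera images.
- shaker: Bottle shaker fixed to the bench: white housing 210 (x) x 270 (y) mm, top 30 mm high. Origin at bench level under the centre of its tray; front (door side) faces its -x, z up. Lengths below in m, in this frame. A sill (top z 0.035) runs under the closed door at x -0.070; a rubber stop (top z 0.052) stands behind the door's free edge at x -0.057, y -0.084.
- tray (a point): Centre of the tray's floor (shaker x 0, y 0, z 0.035), on which bottles stand. Aluminium tray 70 x 200 mm with three square pockets in a row along the shaker's y, each 60 mm wide, centres at y -0.065, 0, +0.065; walls 5 mm thick, top at z 0.050.
- clamp (a joint): Toggle clamp, hinge along shaker y at x 0.090, z 0.140 on a bracket (x 0.077 to 0.103, y +-0.026, top z 0.150). 0 = closed: arm level to the front, bar over the tray, at a stop, just clearing seated bottles; 1.9 = fully open, arm leaning back past vertical. Over-centre: falls slowly to 0 from below about 0.9 rad, to 1.9 from above about 1.05. Moves at a few N. Starts closed.
- clamp_ball (a point): Centre of the black 24 mm ball on the clamp's handle, a 14 mm bar from the hinge at y 0. Closed: 84 mm above, 20 mm in front of the hinge (shaker x 0.070, z 0.224); pushing the handle to the shaker's +x opens the clamp. Fully open, the handle lies level, pointing backward.
- clamp_bar (a point): Middle of the clamp's presser bar, 90 mm from the hinge: 170 mm long along shaker y, 24 mm along the arm, 9 mm thick, rubber below. Closed: shaker x 0, z 0.142. Open: x 0.119, z 0.225; pushed from behind to the shaker's -x it comes over and falls closed. The arm (22 mm wide) and the handle, which swings up as it closes, lie at y 0; the bar is free either side.
- bottle_1: Small reagent bottle with blue cap, 54 mm diameter, 99 mm tall, 190 g, origin at the centre of its underside, z up; straight sides from 6 to 56 mm height, narrower above. May be absent (None).
- bottle_2: As bottle_1. May be absent (None).
- bottle_3: As bottle_1. May be absent (None).
- bin: White plastic bin, fixed to the bench, 70 (x) x 206 (y) x 24 mm high with three compartments along its y (centres y -0.067, 0, +0.067), each with at most one bottle; floor and walls 5 mm thick. Origin at the centre of its underside.
- stand: Grey loose stand for the door: foot 60 (x) x 130 (y) x 12 mm with two pairs of cheeks up to 46 mm that form a slot 10.4 mm wide along its y, in which the door may lean a little. Origin at the centre of its underside.
- door: Clear framed guard door, upright, 0.3 kg: 8 mm thick (x), y -0.090 to 0.086, z 0 to 0.120. Origin: middle of its lower edge, under its centre of mass. Grey lifting tab on top: 14 mm thick (x), y +-0.030, z 0.120 to 0.160. Two knuckles on its +y edge. Starts in the stand, 12 mm above the bench. Hung and closed: axes parallel to the shaker's, origin at shaker x -0.070, y 0, z 0.036.
- pin_low (a point): Foot of the lower hinge pin, on its bracket, where the knuckle rests: shaker x -0.070, y 0.101, z 0.061. Upright pin 10 mm in diameter, 20 mm long, the top 8 mm tapered. Brackets (18 mm wide, 6 mm thick) reach to it from an 18 mm square post at y 0.122, top z 0.127.
- pin_high (a point): Foot of the upper hinge pin, the same, 66 mm above pin_low (z 0.127). Its bracket's underside is at z 0.121, so the door comes in level from the front, 21 to 41 mm above its hung height, the lower knuckle under this bracket, and is then lowered.
- knuckle_low (a point): Centre of the lower end of the door's lower knuckle (door x 0, y 0.101, z 0.025): a tube of 23 mm outer diameter, 13 mm bore, 18 mm long. Rests on pin_low when hung.
- knuckle_high (a point): Centre of the lower end of the door's upper knuckle, the same (door x 0, y 0.101, z 0.091). Rests on pin_high when hung.
- tape_roll: Roll of label tape lying on the bench, 68 mm across, 19 mm high; a bystander.
- marker_c: Marker pen lying on the bench, 133 mm long, 14 mm thick; a bystander.

How it is judged:
On the way, in this order (a step that is already met when the one before it is completed fails the run):
1. the clamp is swung right back (value of joint clamp above 1.6 rad), for 0.2 s.
2. every bottle stands in a pocket of the tray (x of bottle_1 in the frame of shaker between -0.009 and 0.009 m and y of bottle_1 in the frame of shaker between -0.076 and 0.076 m and z of bottle_1 in the frame of shaker between 0.03 and 0.041 m and angle between each of bottle_1, bottle_2, bottle_3's own z axis and vertical below 0.1 rad and x of bottle_2 in the frame of shaker between -0.009 and 0.009 m and y of bottle_2 in the frame of shaker between -0.076 and 0.076 m and z of bottle_2 in the frame of shaker between 0.03 and 0.041 m and x of bottle_3 in the frame of shaker between -0.009 and 0.009 m and y of bottle_3 in the frame of shaker between -0.076 and 0.076 m and z of bottle_3 in the frame of shaker between 0.03 and 0.041 m and value of joint clamp above 1.2 rad), for 0.3 s.
3. the clamp lies fully down over the bottles (x of bottle_1 in the frame of shaker between -0.009 and 0.009 m and y of bottle_1 in the frame of shaker between -0.076 and 0.076 m and z of bottle_1 in the frame of shaker between 0.03 and 0.041 m and angle between each of bottle_1, bottle_2, bottle_3's own z axis and vertical below 0.1 rad and x of bottle_2 in the frame of shaker between -0.009 and 0.009 m and y of bottle_2 in the frame of shaker between -0.076 and 0.076 m and z of bottle_2 in the frame of shaker between 0.03 and 0.041 m and x of bottle_3 in the frame of shaker between -0.009 and 0.009 m and y of bottle_3 in the frame of shaker between -0.076 and 0.076 m and z of bottle_3 in the frame of shaker between 0.03 and 0.041 m and value of joint clamp below 0.06 rad), for 0.2 s.
4. both door knuckles are right down on the hinge pins (horizontal distance between knuckle_low and pin_low below 0.006 m and horizontal distance between knuckle_high and pin_high below 0.006 m and z of knuckle_low in the frame of pin_low between -0.004 and 0.005 m and angle between door's own z axis and vertical below 0.07 rad), for 0.2 s.
At the end, for the whole second after the job is handed in: Each bottle upright (0.10 rad) on a pocket floor (6 mm); clamp below 0.06 rad; both knuckles down on their pins (5 mm in height, 6 mm sideways); door upright (0.07 rad), closed (within 0.12 rad of parallel to the shaker front), at rest, released (all of step 3 and all of step 4 and angle between the x axis of door and the x axis of shaker, either way round below 0.12 rad and linear speed of door below 0.02 m/s); the robot touches nothing.
It fails at once if a bottle is tipped over (angle between any of bottle_1, bottle_2, bottle_3's own z axis and vertical above 0.8 rad).
It fails at once if the door falls over (angle between door's own z axis and vertical above 0.7 rad).
It fails at once if the tape roll or the marker pen is moved by more than 25 mm (distance of any of tape_roll, marker_c from where it was at the start of the episode above 0.025 m).
Of bottle_1, bottle_2, bottle_3 only 2 to 3 are there at a start; the rules pass over those that are not, and their reading is None.
At some moment in a run one of stand may be knocked a few centimetres aside while the robot is not near it.
It also fails if it takes over 200 s, if anything falls off the work surface, if the arm or the gripper's body presses on something with over 40 N, if the wrist force passes 120 N, or if a joint passes its speed limit or range.

### The arm

A 6-joint arm with a two-finger parallel gripper is mounted at the origin on a cart in front of the work surface, level with it; the furniture and walls round the work are solid. World frame = base frame: x ahead of the robot, y to its left, z up, the work surface at z = 0. Lengths are in m, angles in rad, forces in N, time in s.
With the tool pointing down it reaches from about 0.25 to 0.725 m from the base axis. Payload 4 kg.
Tool frame: the origin (TCP) lies at the centre of the arm's flange, where the gripper is bolted on; the fingertips stand 173 mm ahead of it and the grasp point (between the pads) lies 155 mm ahead of it; x points along the fingers, z is the direction in which the jaws open and shut, and the axes are right-handed (so a half turn about x gives the same grasp; the last joint's range is limited). The gripper opens to 85 mm and grips with 20 to 120 N. Pads are 22 mm wide; open, the fingers measure 114 mm over their backs; the gripper's body (76 mm by 85 mm) begins 54 mm behind the grasp point. The pads swing forward as they close: fully open they stand 13 mm farther back than shut.
Start: joints at [1.15, 0.241, 0.005, 1.335, 0, 1.571], TCP at [0.204, 0.456, 0.405] pointing down, gripper open.
Joint ranges: [-2.72, 2.72], [-1.05, 1.87], [-1.09, 1.28], [-1.99, 2.15], [-1.42, 1.44], [-3.14, 3.14]. Speed limits (rad/s): [2.79, 2.79, 3.14, 3.14, 3.14, 3.14].

### API

Orientations are given as a unit quaternion [x, y, z, w].
In Python, from workcell import bot gives the robot as it stands.
- The arm moves only by the tool arm_command, never from a script. Its argument "moves" is one flat list of numbers, 7 for each row, row after row: the shift along the tool's x, y, z in m, then the turn, a rotation vector about the tool's x, y, z in rad, then the closure, from -1 (fully open) to 1 (shut). A call has 1 to 20 rows; each row shifts and turns the pose as measured when the row begins, along the tool's axes as they then stand; what a row does not reach is not made up. A row lasts 1/12 s, in which the tool goes at most 41.7 mm and 7.16 degrees, less where a joint would pass 70% of its speed; a pose out of reach is approached as far as the arm can. A call with a gripper value outside its range is refused whole. The fingers move at their own pace and stop on an object; the grip force is fixed at half the most. Time passes only in rows, so rows that do not move let the fingers close. It gives the time, the measured TCP pose, the force and the opening at its end, in the units of the state.
- bot.get_obs(): the state, without advancing time (a new reading comes with each control period).
- bot.camera(name): name is "scene" or "top"; returns the picture (420x560x3 uint8, red, green, blue); there is no depth.
- bot.get_calibration(name): a dict with "mtx" (3x3 intrinsics, pixels), "dist" ([k1, k2, p1, p2, k3] as OpenCV has them; the pictures are not rectified), "world_from_camera" (4x4, takes a point from camera to world coordinates). Camera axes: x right, y up, looking along -z (the intrinsics and any distortion apply to the point x, -y, -z); pixel columns grow to the right and rows downward; lengths in m; the calibration is good to about 2 mm. A picture is of the moment at which its call begins. get_calibration takes no time and is no camera call.
- bot.job_done(): hands the job in, once; it reports no verdict.
The state is a dict: "clock": time; "joint_pos": joint angles; "joint_vel": joint speeds; "tau": joint torques, N m; "eef_pos": TCP position; "tool_rot": TCP orientation; "ft_force": force on the tool from outside, world axes, zero at the start; "ft_torque": the same for the moment, N m; "grip_width": finger opening in m.
Only numpy, scipy, OpenCV 4.12 (cv2) and the standard library are available. Lean on these libraries where they do the work, as an engineer would, in place of code of your own. Each camera call takes 0.05 s, during which the arm holds its last target.

## Working session

There is one attempt and no reset: what is moved stays moved. The work goes in short steps, Python scripts to look and compute and a tool call to move; the robot and the scene stay as the last step left them, time stands still between calls to the robot, and variables do not carry over. Pictures are saved under pics/ and viewed, and the job is handed in when it is done.

Besides the shell and the picture viewer there is one more tool, called after "Request:" by a JSON object that holds its "fn" and its "kwargs", one argument or row to a line. arm_command: Moves the arm, as the interface text tells. Its arguments: {"type":"object","properties":{"moves":{"type":"array"}},"required":["moves"]}

```bash
ls; mkdir -p pics
python3 - <<'E'
from workcell import bot
import cv2,numpy as np
print(bot.get_obs())
for n in ("scene","top"):
    im=bot.camera(n); cv2.imwrite(f"pics/{n}0.png",im[:,:,::-1])
    c=bot.get_calibration(n); print(n,c)
E
```

```text
pics
{'clock': 0.0, 'joint_pos': array([ 1.15002020e+00,  2.41398476e-01,  3.72888033e-03,  1.33523705e+00,
       -1.74691992e-05,  1.57080793e+00]), 'joint_vel': array([-0.00025531,  0.00182805,  0.00051893,  0.0002521 ,  0.00063358,
       -0.00023069]), 'tau': array([ 9.41960243e-04, -3.72314322e+01,  2.52409011e+01,  1.71556970e-02,
        9.76553537e-06, -7.43452318e-06]), 'eef_pos': array([0.20412258, 0.45613042, 0.40382162]), 'tool_rot': array([-0.38496256,  0.59401935,  0.38414066,  0.59277382]), 'ft_force': array([ 0.4884531 , -0.13954668,  1.23124802]), 'ft_torque': array([0.01838284, 0.01860223, 0.00990145]), 'grip_width': 0.08549070488031518}
scene {'mtx': array([[520.90613602,   0.        , 272.44156816],
       [  0.        , 520.90613602, 204.45924183],
       [  0.        ,   0.        ,   1.        ]]), 'dist': array([-0.14175999,  0.        ,  0.        ,  0.        ,  0.        ]), 'world_from_camera': array([[ 0.55731251,  0.37076387, -0.74292457, -0.7215586 ],
       [-0.83029916,  0.25151642, -0.49733569, -0.97335871],
       [ 0.00246363,  0.89402105,  0.44801818,  0.91903152],
       [ 0.        ,  0.        ,  0.        ,  1.        ]])}
top {'mtx': array([[543.53440894,   0.        , 269.73067434],
       [  0.        , 543.53440894, 210.35451496],
       [  0.        ,   0.        ,   1.        ]]), 'dist': array([-0.08269809,  0.        ,  0.        ,  0.        ,  0.        ]), 'world_from_camera': array([[-0.02621298,  0.99817541, -0.05439418,  0.45312649],
       [-0.99962372, -0.02661313, -0.00664508, -0.13851552],
       [-0.00808055,  0.05419953,  0.99849743,  1.66112338],
       [ 0.        ,  0.        ,  0.        ,  1.        ]])}
```

View pics/scene0.png

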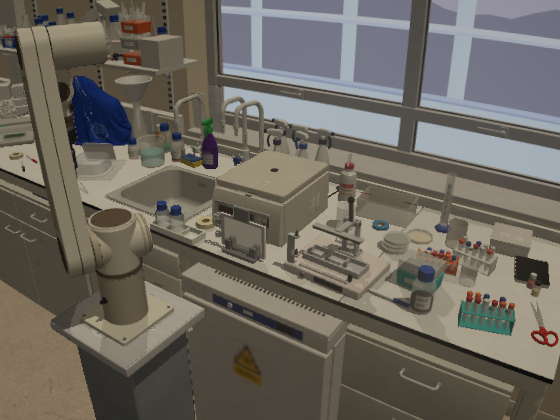

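View pics/top0.png

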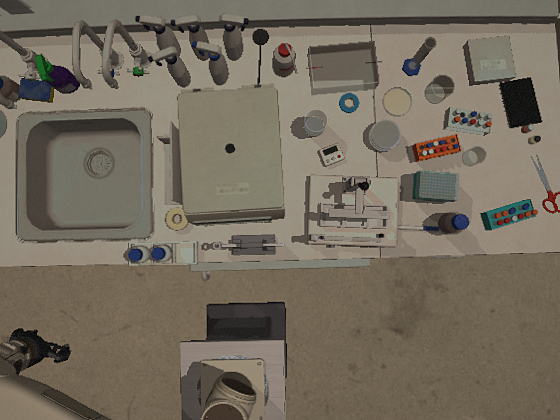

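```bash
cat > h.py <<'E'
import cv2,numpy as np
from workcell import bot
from scipy.spatial.transform import Rotation as R
def cal(n):
    c=bot.get_calibration(n); return c["mtx"],c["dist"],np.array(c["world_from_camera"])
def proj(n,P):
    K,d,T=cal(n); P=np.atleast_2d(P).astype(float)
    Q=(P-T[:3,3])@T[:3,:3]; Q=Q*[1,-1,-1]
    return cv2.projectPoints(Q,np.zeros(3),np.zeros(3),K,d)[0][:,0]
def ray(n,uv):
    K,d,T=cal(n); p=cv2.undistortPointsIter(np.array([[uv]],float),K,d,None,None,(3,100,1e-9))[0,0]
    return T[:3,3],T[:3,:3]@np.array([p[0],-p[1],-1])
def at(n,uv,z):
    o,v=ray(n,uv); return o+v*(z-o[2])/v[2]
def tri(a,b):
    o1,v1=ray("scene",a);o2,v2=ray("top",b)
    s=np.linalg.lstsq(np.c_[v1,-v2],o2-o1,rcond=None)[0]
    p,q=o1+s[0]*v1,o2+s[1]*v2
    return (p+q)/2,np.linalg.norm(p-q)
def shot(n,tag):
    im=np.ascontiguousarray(bot.camera(n)[:,:,::-1]); cv2.imwrite(f"pics/{n}{tag}.png",im); return im
def crop(im,u0,v0,w,h,k,out):
    # crop, scaled by k, with ticks every 10px
    c=cv2.resize(im[v0:v0+h,u0:u0+w],None,fx=k,fy=k,interpolation=cv2.INTER_CUBIC)
    for u in range((u0//10+1)*10,u0+w,10):
        cv2.line(c,((u-u0)*k,0),((u-u0)*k,6),(0,0,255),1)
        if u%20==0: cv2.putText(c,str(u),((u-u0)*k-10,18),0,.4,(0,0,255),1)
    for v in range((v0//10+1)*10,v0+h,10):
        cv2.line(c,(0,(v-v0)*k),(6,(v-v0)*k),(0,0,255),1)
        if v%20==0: cv2.putText(c,str(v),(8,(v-v0)*k+4),0,.4,(0,0,255),1)
    cv2.imwrite("pics/"+out,c)
E
python3 - <<'E'
from h import *
a=cv2.imread("pics/top0.png");b=cv2.imread("pics/scene0.png")
crop(a,295,165,115,90,6,"t_shk0.png")
crop(a,120,200,170,70,4,"t_bin0.png")
crop(b,140,190,150,80,5,"s_bin0.png")
crop(b,270,180,150,120,5,"s_shk0.png")
E
```

```text
(no output)
```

View pics/t_shk0.png

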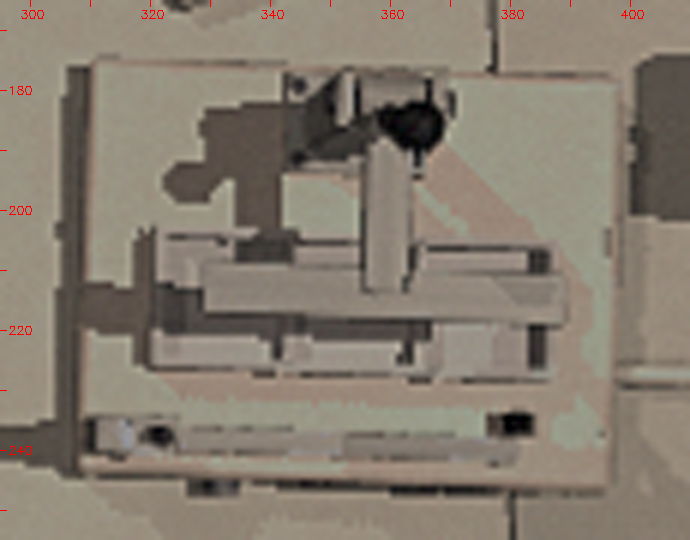

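View pics/t_bin0.png

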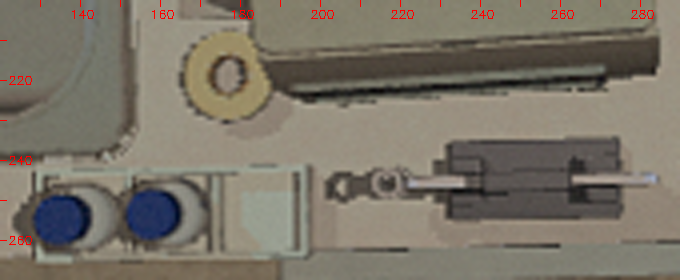

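View pics/s_bin0.png

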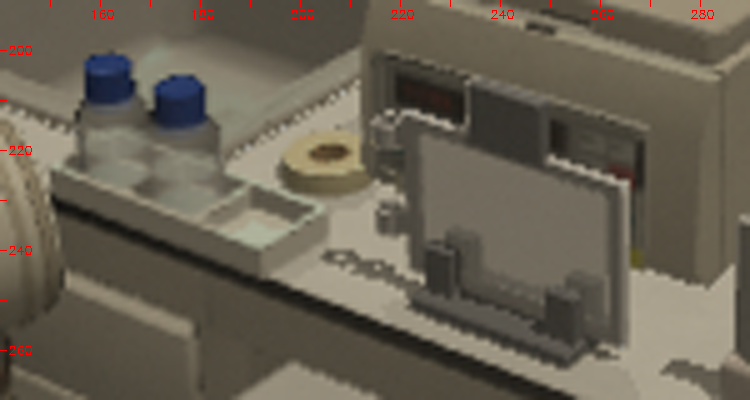

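View pics/s_shk0.png

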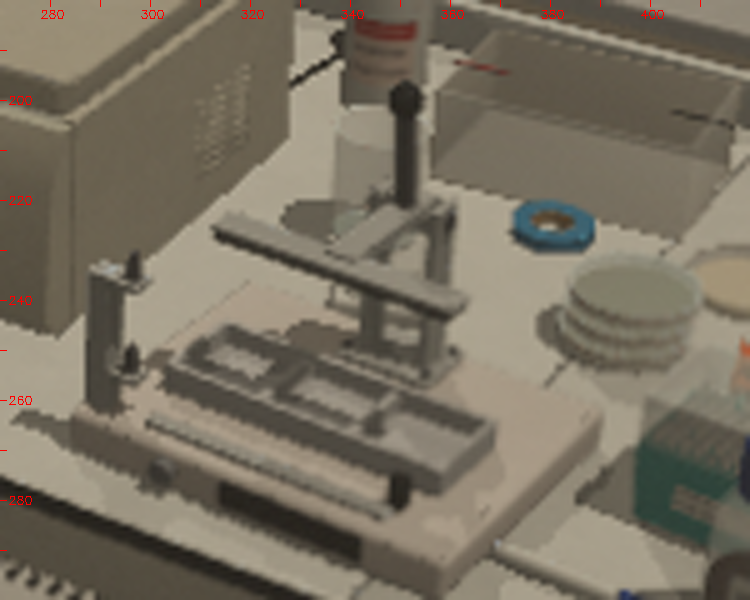

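Run:
```python
from h import *
from scipy.optimize import least_squares
T=[((.070,0,.224),(364,186)),((.012,.085,.1465),(329,208.5)),((-.012,.085,.1465),(329,217)),((-.012,-.085,.1465),(389,219)),
((.035,.1,.05),(321,204)),((-.035,.1,.05),(320.5,226.7)),((.035,-.1,.05),(387,206)),((-.035,-.1,.05),(387,229)),
((-.07,.101,.147),(321.5,237.2)),((-.057,-.084,.052),(381,235.5))]
S=[((.070,0,.224),(350.5,199.5)),((-.07,.101,.147),(297,231)),((-.07,.101,.081),(296,249.5)),((-.012,.085,.1465),(312.5,226)),((-.012,-.085,.1465),(358,241.5)),
((-.035,-.1,.05),(358.5,273)),((-.035,.1,.05),(302.5,253)),((.035,-.1,.05),(368.8,265)),((-.057,-.084,.052),(350,275))]
def pose(p,X):
    c,s=np.cos(p[2]),np.sin(p[2]);X=np.array(X)
    return np.c_[p[0]+c*X[:,0]-s*X[:,1],p[1]+s*X[:,0]+c*X[:,1],X[:,2]]
def f(p,sets=(T,S)):
    r=[]
    for n,s in zip(("top","scene"),(T,S)):
        if s is None: continue
        r.append(proj(n,pose(p,[a for a,b in s]))-np.array([b for a,b in s]))
    return np.vstack(r).ravel()
r=least_squares(f,[.4,-.38,0],x_scale=[.01,.01,.01],loss='soft_l1')
print(r.x,np.round(f(r.x).reshape(-1,2),1))
for s in ((T,None),(None,S)):
    def g(p):
        n,ss=("top",T) if s[0] else ("scene",S)
        return (proj(n,pose(p,[a for a,b in ss]))-np.array([b for a,b in ss])).ravel()
    print(least_squares(g,r.x,x_scale=[.01]*3,loss='soft_l1').x)
# bottles
for uv in ((135,255),(158,253.5)): print("cap",at("top",uv,.099))
for uv in ((176.5,218.5),): print("tape",at("top",uv,.019))
print([at("top",u,.024) for u in ((129.5,242),(196.5,241),(196,264.5),(129,265))])
print(tri((178,207-3),(158,253.5)),tri((161.5,202),(135,255)))
```

```text
[ 0.51878736 -0.37751533 -0.06079129] [[ 0.3  0.3]
 [-0.2  0.2]
 [-0.4  0.3]
 [ 0.2  0.3]
 [-0.3 -1.4]
 [-0.5 -0.5]
 [ 0.8 -1.1]
 [ 0.2 -0.5]
 [ 0.7  0.7]
 [ 0.8  0.2]
 [-0.   0.6]
 [-0.7 -0.8]
 [-0.2 -0.5]
 [-1.1 -1.4]
 [ 2.   0.2]
 [-0.5  1.6]
 [-0.3 -0.2]
 [ 0.4 -0.8]
 [-0.4  0.5]]
[ 0.51854148 -0.37707296 -0.06519173]
[ 0.51898858 -0.37800065 -0.05199636]
cap [0.41952531 0.2642047  0.099     ]
cap [0.42230651 0.19709163 0.099     ]
tape [0.52537529 0.15592231 0.019     ]
[array([0.45761293, 0.29980253, 0.024     ]), array([0.45566829, 0.09559308, 0.024     ]), array([0.38503045, 0.09856401, 0.024     ]), array([0.38812147, 0.30242191, 0.024     ])]
(array([0.42482281, 0.19029915, 0.11841076]), np.float64(0.006656468485933022)) (array([0.41978805, 0.26181931, 0.10792254]), np.float64(0.0002167565618293753))
```

```bash
cat >> h.py <<'E'
SH=np.array([0.5188,-0.3775]); YAW=-0.061
def sw(x,y,z,sh=None):
    c,s=np.cos(YAW),np.sin(YAW); return np.array([SH[0]+c*x-s*y,SH[1]+s*x+c*y,z])
def ws(p):
    c,s=np.cos(YAW),np.sin(YAW); d=np.array(p[:2])-SH; return np.array([c*d[0]+s*d[1],-s*d[0]+c*d[1],p[2]])
def down(jaw):   # tool down with jaw direction (world yaw of tool z)
    z=np.array([np.cos(jaw),np.sin(jaw),0]);x=np.array([0,0,-1.]);return np.c_[x,np.cross(z,x),z]
def cur():
    o=bot.get_obs(); return o["eef_pos"],R.from_quat(o["tool_rot"]).as_matrix(),o
def plan(pos=None,M=None):
    p,C,o=cur(); M=C if M is None else M
    print("t",round(o["clock"],2),"tcp",p.round(4),"x",C[:,0].round(3),"z",C[:,2].round(3),"w",round(o["grip_width"],4),"F",o["ft_force"].round(1),"q",o["joint_pos"].round(2))
    rv=R.from_matrix(C.T@M).as_rotvec(); a=np.degrees(np.linalg.norm(rv))
    print(" rot(tool)",rv.round(4),"deg",a.round(1),"rows>=",int(np.ceil(a/7)))
    if pos is not None:
        d=np.array(pos)-p
        print(" shift world",d.round(4),"tool NOW",(C.T@d).round(4),"tool AFTER rot",(M.T@d).round(4),"rows>=",int(np.ceil(np.linalg.norm(d)/.0415)))
E
python3 - <<'E'
from h import *
z=sw(0,1,0)-sw(0,0,0)
al=np.radians(20)
X=np.array([np.sin(al)*np.cos(YAW),np.sin(al)*np.sin(YAW),-np.cos(al)])
for s in (1,-1):
    M=np.c_[X,np.cross(s*z,X),s*z]; M=M.copy(); M[:,2]=s*np.array([-np.sin(YAW),np.cos(YAW),0]);M[:,1]=np.cross(M[:,2],M[:,0])
    plan(sw(0.0,0,.21)-.173*M[:,0],M)
E
```

```text
t 0.1 tcp [0.2041 0.4562 0.4039] x [-0.001 -0.002 -1.   ] z [ 0.408  0.913 -0.002] w 0.0853 F [ 0.2 -0.1 -0.4] q [1.15 0.24 0.   1.34 0.   1.57]
 rot(tool) [-0.3558 -0.0646 -0.3456] deg 28.7 rows>= 5
 shift world [ 0.2556 -0.8301 -0.0313] tool NOW [ 0.0326 -0.5724 -0.6532] tool AFTER rot [ 0.134  -0.2766 -0.8129] rows>= 21
t 0.1 tcp [0.2041 0.4562 0.4039] x [-0.001 -0.002 -1.   ] z [ 0.408  0.913 -0.002] w 0.0853 F [ 0.2 -0.1 -0.4] q [1.15 0.24 0.   1.34 0.   1.57]
 rot(tool) [ 2.7438 -0.4843  0.0906] deg 159.7 rows>= 23
 shift world [ 0.2556 -0.8301 -0.0313] tool NOW [ 0.0326 -0.5724 -0.6532] tool AFTER rot [0.134  0.2766 0.8129] rows>= 21
```

```bash
cat >> h.py <<'E'
def tilt(a,yaw=None):
    y=YAW if yaw is None else yaw
    f=np.array([np.cos(y),np.sin(y),0]);u=np.array([0,0,1.])
    X=np.sin(a)*f-np.cos(a)*u; Z=np.cos(a)*f+np.sin(a)*u
    return np.c_[X,np.cross(Z,X),Z]
E
python3 - <<'E'
from h import *
M=tilt(np.radians(20))
plan(sw(-.05,0,.23)-.173*M[:,0],M)
E
```

```text
t 0.1 tcp [0.2041 0.4562 0.4039] x [-0.001 -0.002 -1.   ] z [ 0.408  0.913 -0.002] w 0.0853 F [ 0.2 -0.1 -0.4] q [1.15 0.24 0.   1.34 0.   1.57]
 rot(tool) [ 1.1983 -0.3068 -0.2101] deg 71.9 rows>= 11
 shift world [ 0.2057 -0.827  -0.0113] tool NOW [ 0.0126 -0.5256 -0.6708] tool AFTER rot [ 0.0981 -0.8129  0.2364] rows>= 21
```

Request:
{"fn": "arm_command", "kwargs": {
  "moves": [0,0,0,0.109,-0.028,-0.019,1,0,0,0,0.109,-0.028,-0.019,1,0,0,0,0.109,-0.028,-0.019,1,0,0,0,0.109,-0.028,-0.019,1,0,0,0,0.109,-0.028,-0.019,1,0,0,0,0.109,-0.028,-0.019,1,0,0,0,0.109,-0.028,-0.019,1,0,0,0,0.109,-0.028,-0.019,1,0,0,0,0.109,-0.028,-0.019,1,0,0,0,0.109,-0.028,-0.019,1,0,0,0,0.109,-0.028,-0.019,1]
}}

```text
clock: 1.02
eef_pos: [0.2039, 0.4537, 0.3979]
tool_rot: [0.035, 0.569, -0.049, 0.82]
ft_force: [0.3, 0.1, -0.2]
grip_width: -0.0003
```

Run:
```python
from h import *
M=tilt(np.radians(20))
plan(sw(-.05,0,.23)-.173*M[:,0],M)
```

```text
t 1.02 tcp [0.2039 0.4537 0.3979] x [ 0.349 -0.041 -0.936] z [ 0.929 -0.113  0.351] w -0.0003 F [ 0.3  0.1 -0.2] q [ 1.24  0.2  -0.08  1.2  -0.35  2.92]
 rot(tool) [-0.0562  0.0098  0.0191] deg 3.4 rows>= 1
 shift world [ 0.2059 -0.8245 -0.0053] tool NOW [ 0.1104 -0.7939  0.2827] tool AFTER rot [ 0.0925 -0.8105  0.2386] rows>= 21
```

Request:
{"fn": "arm_command", "kwargs": {
  "moves": [0,0,0,-0.056,0.01,0.019,1,0.004,-0.0386,0.0114,0,0,0,1,0.004,-0.0386,0.0114,0,0,0,1,0.004,-0.0386,0.0114,0,0,0,1,0.004,-0.0386,0.0114,0,0,0,1,0.004,-0.0386,0.0114,0,0,0,1,0.004,-0.0386,0.0114,0,0,0,1,0.004,-0.0386,0.0114,0,0,0,1,0.004,-0.0386,0.0114,0,0,0,1,0.004,-0.0386,0.0114,0,0,0,1,0.004,-0.0386,0.0114,0,0,0,1,0.004,-0.0386,0.0114,0,0,0,1,0.004,-0.0386,0.0114,0,0,0,1,0.004,-0.0386,0.0114,0,0,0,1,0.004,-0.0386,0.0114,0,0,0,1,0.004,-0.0386,0.0114,0,0,0,1]
}}

```text
clock: 2.35
eef_pos: [0.3477, -0.1479, 0.3961]
tool_rot: [0.009, 0.572, -0.019, 0.82]
ft_force: [0.6, 0.2, 0.4]
grip_width: -0.0001
```

Run:
```python
from h import *
M=tilt(np.radians(20))
plan(sw(0.01,0,.215)-.173*M[:,0],M)
```

```text
t 2.35 tcp [ 0.3477 -0.1479  0.3961] x [ 0.346 -0.022 -0.938] z [ 0.937 -0.037  0.347] w -0.0001 F [0.6 0.2 0.4] q [-0.45 -0.15 -0.46  0.92  0.13  1.19]
 rot(tool) [0.0204 0.005  0.0006] deg 1.2 rows>= 1
 shift world [ 0.122  -0.2266 -0.0185] tool NOW [ 0.0645 -0.2212  0.1163] tool AFTER rot [ 0.0638 -0.2188  0.1211] rows>= 7
```

Request:
{"fn": "arm_command", "kwargs": {
  "moves": [0.009,-0.0313,0.0173,0.003,0,0,1,0.009,-0.0313,0.0173,0.003,0,0,1,0.009,-0.0313,0.0173,0.003,0,0,1,0.009,-0.0313,0.0173,0.003,0,0,1,0.009,-0.0313,0.0173,0.003,0,0,1,0.009,-0.0313,0.0173,0.003,0,0,1,0.009,-0.0313,0.0173,0.003,0,0,1,0,0,0,0,0,0,1]
}}

```text
clock: 3.02
eef_pos: [0.4712, -0.395, 0.3721]
tool_rot: [0.024, 0.573, -0.031, 0.818]
ft_force: [-0.1, -0.7, -0.5]
grip_width: 0.0001
```

Run:
```python
from h import *
M=tilt(np.radians(20))
plan(sw(0.136,0,.18)-.173*M[:,0],M)
a=shot("top",1);b=shot("scene",1)
crop(a,295,145,115,100,6,"t1.png");crop(b,270,150,150,120,5,"s1.png")
p,C,o=cur();t=p+.173*C[:,0];print(ws(t),proj("top",t),proj("scene",t))
```

```text
t 3.02 tcp [ 0.4712 -0.395   0.3721] x [ 0.341 -0.024 -0.94 ] z [ 0.937 -0.074  0.342] w 0.0001 F [-0.1 -0.7 -0.5] q [-0.74  0.36  0.06  0.99  0.21  0.94]
 rot(tool) [-0.0169 -0.0004  0.0027] deg 1.0 rows>= 1
 shift world [ 0.1243  0.0128 -0.0295] tool NOW [0.0698 0.0224 0.1054] tool AFTER rot [0.0699 0.0204 0.1057] rows>= 4
[ 0.0101875  -0.01632026  0.21041695] [[368.93885805 209.27368432]] [[344.89864473 212.79777404]]
```

View pics/t1.png

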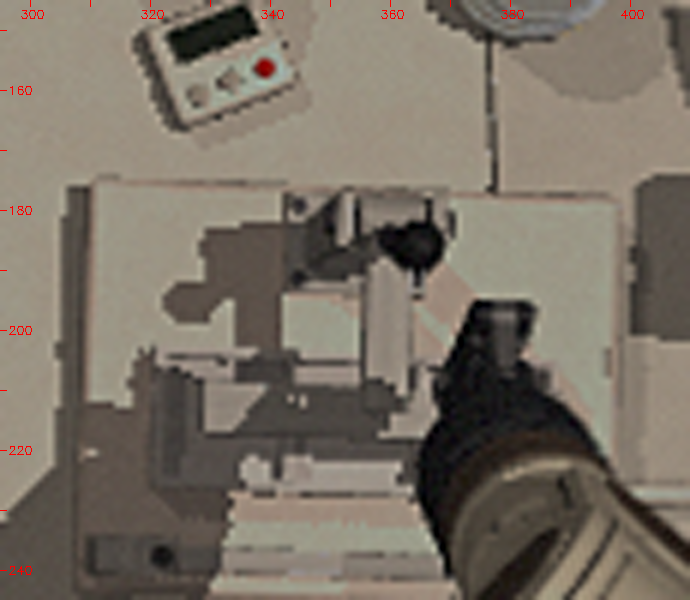

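View pics/s1.png

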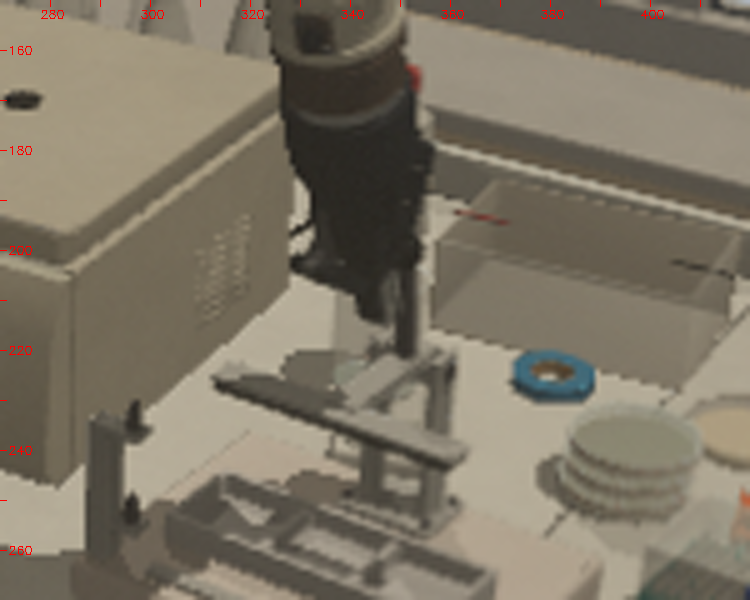

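Request:
{"fn": "arm_command", "kwargs": {
  "moves": [0,0.018,0,-0.017,0,0,1,0,0,0,0,0,0,1,0,0,0.01,0,0,0,1,0.009,0,0.012,0,0,0,1,0.009,0,0.012,0,0,0,1]
}}

```text
clock: 3.53
eef_pos: [0.5069, -0.3713, 0.37]
tool_rot: [0.018, 0.574, -0.024, 0.818]
ft_force: [-0.0, -0.3, -0.3]
grip_width: -0.0001
```

```bash
cat > c.py <<'E'
from h import *
import sys
x,y,z,a=map(float,sys.argv[1:5])
M=tilt(np.radians(a))
plan(sw(x,y,z)-.173*M[:,0],M)
p,C,o=cur();t=p+.173*C[:,0];print("tip shaker",ws(t).round(4))
E
python3 c.py .136 0 .18 20
```

```text
t 3.53 tcp [ 0.5069 -0.3713  0.37  ] x [ 0.339 -0.019 -0.941] z [ 0.939 -0.057  0.339] w -0.0001 F [-0.  -0.3 -0.3] q [-0.67  0.39  0.09  0.99  0.2   0.99]
 rot(tool) [ 0.0002 -0.0028 -0.0013] deg 0.2 rows>= 1
 shift world [ 0.0886 -0.0109 -0.0275] tool NOW [ 0.0561 -0.0056  0.0745] tool AFTER rot [ 0.0563 -0.0055  0.0743] rows>= 3
tip shaker [0.0465 0.0057 0.2073]
```

Request:
{"fn": "arm_command", "kwargs": {
  "moves": [0.008,-0.004,0.0124,0,0,0,1,0.008,0,0.0124,0,0,0,1,0.008,0,0.0124,0,0,0,1,0.008,0,0.0124,0,0,0,1]
}}

```text
clock: 3.87
eef_pos: [0.5666, -0.3769, 0.3595]
tool_rot: [0.017, 0.576, -0.026, 0.817]
ft_force: [-7.0, -0.8, 0.2]
grip_width: 0.0003
```

```bash
python3 c.py .136 0 .18 20
```

```text
t 3.87 tcp [ 0.5666 -0.3769  0.3595] x [ 0.336 -0.023 -0.942] z [ 0.94  -0.057  0.336] w 0.0003 F [-7.  -0.8  0.2] q [-0.62  0.49  0.23  1.01  0.18  1.04]
 rot(tool) [ 0.0001 -0.0061  0.0026] deg 0.4 rows>= 1
 shift world [ 0.0289 -0.0053 -0.0169] tool NOW [ 0.0257 -0.0034  0.0218] tool AFTER rot [ 0.0259 -0.0035  0.0216] rows>= 1
tip shaker [0.1059 0.003  0.1966]
```

Request:
{"fn": "arm_command", "kwargs": {
  "moves": [0.009,-0.002,0.0095,0,0,0,1,0.009,-0.001,0.0095,0,0,0,1,0.009,0,0.0095,0,0,0,1]
}}

```text
clock: 4.12
eef_pos: [0.6045, -0.3805, 0.3456]
tool_rot: [0.016, 0.577, -0.027, 0.816]
ft_force: [-9.8, -0.9, 28.6]
grip_width: 0.0003
```

```bash
python3 c.py .136 0 .18 20
python3 - <<'E'
from h import *
b=shot("scene",2)
crop(b,270,150,150,120,5,"s2.png")
E
```

```text
t 4.12 tcp [ 0.6045 -0.3805  0.3456] x [ 0.333 -0.025 -0.943] z [ 0.941 -0.057  0.333] w 0.0003 F [-9.8 -0.9 28.6] q [-0.59  0.57  0.31  1.02  0.17  1.07]
 rot(tool) [ 0.0004 -0.0091  0.0044] deg 0.6 rows>= 1
 shift world [-0.009  -0.0017 -0.003 ] tool NOW [-0.0001 -0.0022 -0.0094] tool AFTER rot [-0.0002 -0.0022 -0.0094] rows>= 1
tip shaker [0.1434 0.0015 0.1825]
```

View pics/s2.png

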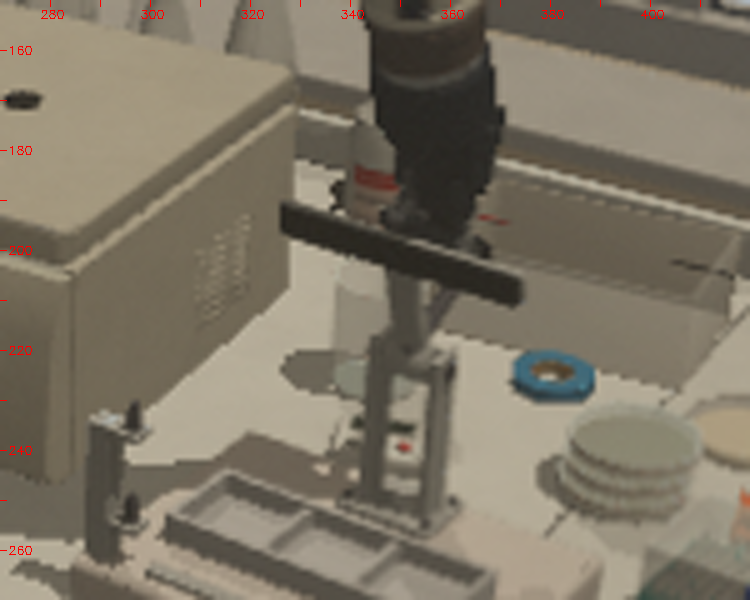

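Request:
{"fn": "arm_command", "kwargs": {
  "moves": [-0.038,0,0.013,0,0,0,1,-0.038,0,0.013,0,0,0,1,-0.038,0,0.013,0,0,0,1,-0.038,0,0.005,0,0,0,1,-0.038,0,-0.01,0,0,0,1]
}}

```text
clock: 4.58
eef_pos: [0.582, -0.3726, 0.5257]
tool_rot: [0.019, 0.585, -0.019, 0.811]
ft_force: [-0.0, -0.3, 0.5]
grip_width: 0.0
```

```bash
python3 c.py .136 0 .18 20
python3 - <<'E'
from h import *
b=shot("scene",3)
crop(b,270,130,150,120,5,"s3.png")
E
```

```text
t 4.58 tcp [ 0.582  -0.3726  0.5257] x [ 0.316 -0.008 -0.949] z [ 0.947 -0.052  0.316] w 0.0 F [-0.  -0.3  0.5] q [-0.6   0.52  0.7   1.48  0.17  1.05]
 rot(tool) [ 0.0054 -0.0276 -0.0113] deg 1.7 rows>= 1
 shift world [ 0.0135 -0.0096 -0.1832] tool NOW [ 0.1781 -0.0105 -0.0446] tool AFTER rot [ 0.1769 -0.0087 -0.0494] rows>= 5
tip shaker [0.1174 0.0107 0.3616]
```

View pics/s3.png

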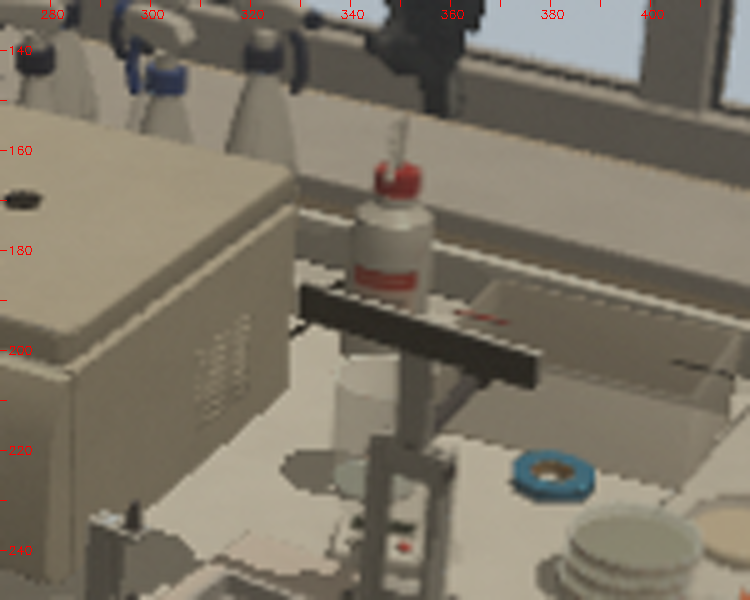

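Run:
```python
from h import *
plan([.33,.0,.43],down(0))
```

```text
t 4.63 tcp [ 0.578  -0.3727  0.5363] x [ 0.326 -0.017 -0.945] z [ 0.944 -0.052  0.326] w 0.0004 F [-1.4  0.3  7.4] q [-0.61  0.51  0.71  1.48  0.17  1.05]
 rot(tool) [-0.0545  0.3322  0.0079] deg 19.3 rows>= 3
 shift world [-0.248   0.3727 -0.1063] tool NOW [ 0.0135  0.3584 -0.2882] tool AFTER rot [ 0.1063  0.3727 -0.248 ] rows>= 12
```

Request:
{"fn": "arm_command", "kwargs": {
  "moves": [0,0,-0.01,-0.018,0.11,0.003,0,0,0,-0.02,-0.018,0.11,0.003,0,0,0,-0.02,-0.018,0.11,0.003,0,0.008,0.033,-0.018,0,0,0,-0.2,0.008,0.033,-0.018,0,0,0,-1,0.008,0.033,-0.018,0,0,0,-1,0.008,0.033,-0.018,0,0,0,-1,0.008,0.033,-0.018,0,0,0,-1,0.008,0.033,-0.018,0,0,0,-1,0.008,0.033,-0.018,0,0,0,-1,0.008,0.033,-0.018,0,0,0,-1,0.008,0.033,-0.018,0,0,0,-1,0.008,0.033,-0.018,0,0,0,-1]
}}

```text
clock: 5.72
eef_pos: [0.3532, -0.0341, 0.4397]
tool_rot: [-0.004, 0.702, -0.005, 0.712]
ft_force: [0.9, 1.1, 0.4]
grip_width: 0.0853
```

Run:
```python
from h import *
plan([.42,.264,.30],down(0))
a=shot("top",4);b=shot("scene",4)
crop(a,120,225,90,50,8,"t4.png");crop(b,140,190,80,60,8,"s4.png")
crop(b,270,150,150,110,5,"s4b.png")
```

```text
t 5.72 tcp [ 0.3532 -0.0341  0.4397] x [ 0.015 -0.014 -1.   ] z [ 1.    -0.002  0.015] w 0.0853 F [0.9 1.1 0.4] q [-0.09 -0.07 -0.25  1.38 -0.01  1.48]
 rot(tool) [-0.0019  0.0152  0.0136] deg 1.2 rows>= 1
 shift world [ 0.0668  0.2981 -0.1397] tool NOW [0.1367 0.3001 0.0642] tool AFTER rot [0.1397 0.2981 0.0668] rows>= 9
```

View pics/t4.png

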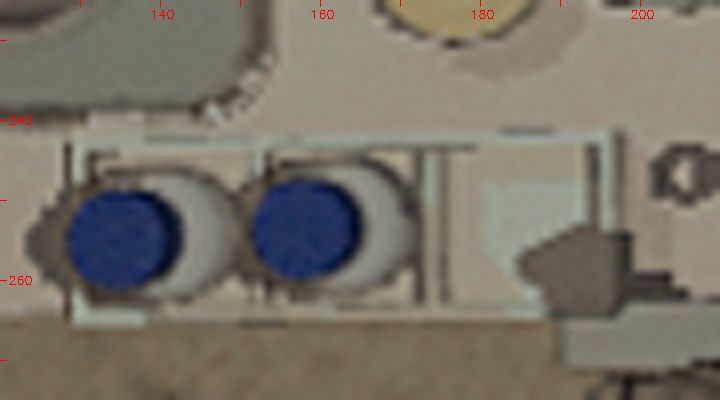

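View pics/s4.png

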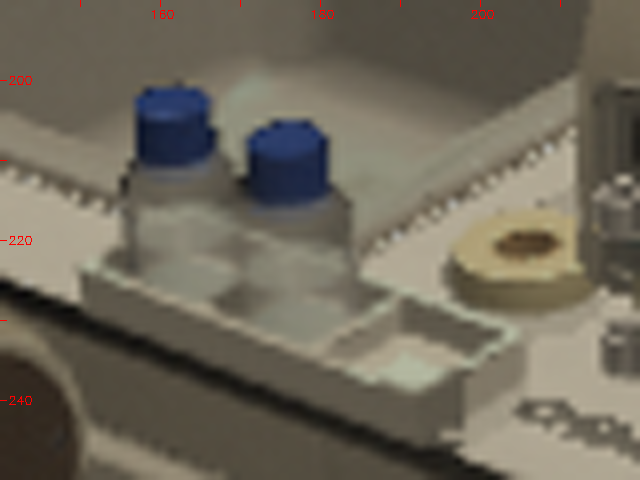

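View pics/s4b.png

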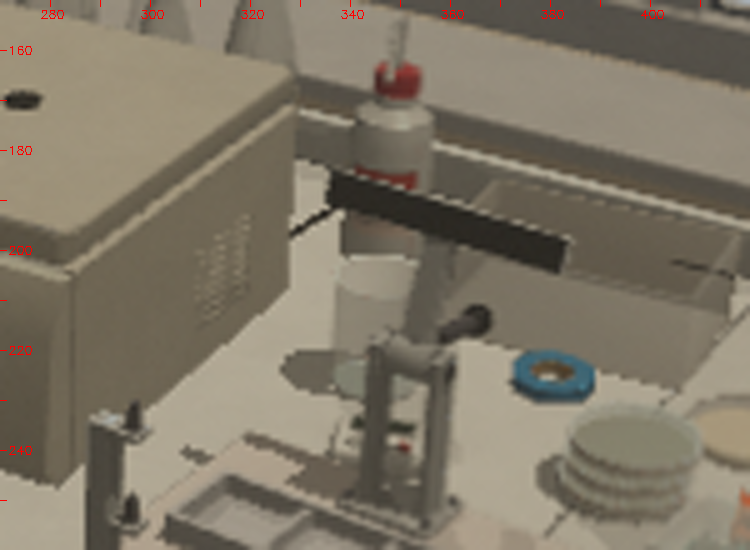

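Run:
```python
from h import *
A=at("top",(134.9,255),.104);B=at("top",(157.9,253.8),.104);print(A,B,B-A)
print(*[at("top",u,.024).round(4) for u in ((128.9,242.9),(197.7,241.4),(129,265.5))])
print(tri((161.5,202.5),(134.9,255)),tri((176,207),(157.9,253.8)))
plan([*B[:2],.30],down(0))
```

```text
[0.41963943 0.26320705 0.104     ] [0.42155161 0.1963225  0.104     ] [ 0.00191218 -0.06688455  0.        ]
[0.4549 0.3017 0.024 ] [0.4544 0.092  0.024 ] [0.3866 0.3024 0.024 ]
(array([0.41988856, 0.26250064, 0.10575249]), np.float64(0.0006473237178438434)) (array([0.4221465 , 0.19517117, 0.10623481]), np.float64(0.0017074993141625947))
t 5.82 tcp [ 0.3511 -0.032   0.4387] x [ 0.01  -0.012 -1.   ] z [1.    0.006 0.01 ] w 0.0853 F [ 1.6 -0.2 -0.1] q [-0.09 -0.07 -0.25  1.38 -0.01  1.48]
 rot(tool) [0.0056 0.0103 0.012 ] deg 1.0 rows>= 1
 shift world [ 0.0704  0.2283 -0.1387] tool NOW [0.1367 0.2296 0.0703] tool AFTER rot [0.1387 0.2283 0.0704] rows>= 7
```

Request:
{"fn": "arm_command", "kwargs": {
  "moves": [0,0.034,0.01,0.006,0.01,0.012,-1,0.005,0.034,0.01,0,0,0,-1,0.01,0.034,0.01,0,0,0,-1,0.015,0.034,0.01,0,0,0,-1,0.025,0.032,0.01,0,0,0,-1,0.035,0.022,0.01,0,0,0,-1,0.03,0.012,0.005,0,0,0,-1,0,0,0,0,0,0,-1,0,0,0,0,0,0,-1]
}}

```text
clock: 6.57
eef_pos: [0.4271, 0.1822, 0.324]
tool_rot: [0.003, 0.695, 0.001, 0.719]
ft_force: [0.3, 1.0, -0.1]
grip_width: 0.0854
```

Run:
```python
from h import *
plan([.4217,.196,.209],down(0))
```

```text
t 6.57 tcp [0.4271 0.1822 0.324 ] x [ 0.034  0.005 -0.999] z [ 0.999 -0.003  0.034] w 0.0854 F [ 0.3  1.  -0.1] q [ 0.41  0.21 -0.25  1.07 -0.01  1.98]
 rot(tool) [-0.0025  0.0336 -0.0053] deg 2.0 rows>= 1
 shift world [-0.0054  0.0138 -0.115 ] tool NOW [ 0.1149  0.0132 -0.0093] tool AFTER rot [ 0.115   0.0138 -0.0054] rows>= 3
```

Request:
{"fn": "arm_command", "kwargs": {
  "moves": [0,0.0138,-0.0054,-0.002,0.034,-0.005,-1,0.03,0,0,0,0,0,-1,0.03,0,0,0,0,0,-1,0,0,0,0,0,0,-1]
}}

```text
clock: 6.9
eef_pos: [0.4255, 0.1961, 0.27]
tool_rot: [0.003, 0.703, 0.0, 0.711]
ft_force: [-0.6, -1.0, -0.0]
grip_width: 0.0856
```

Run:
```python
from h import *
plan([.4217,.196,.209],down(0))
```

```text
t 6.9 tcp [0.4255 0.1961 0.27  ] x [ 0.011  0.004 -1.   ] z [ 1.    -0.003  0.011] w 0.0856 F [-0.6 -1.  -0. ] q [ 0.43  0.28 -0.31  0.96 -0.    2.01]
 rot(tool) [-0.0034  0.0108 -0.0043] deg 0.7 rows>= 1
 shift world [-0.0038 -0.0001 -0.061 ] tool NOW [ 0.0609 -0.0004 -0.0045] tool AFTER rot [ 0.061  -0.0001 -0.0038] rows>= 2
```

Request:
{"fn": "arm_command", "kwargs": {
  "moves": [0.022,0,-0.0035,-0.003,0.011,-0.004,-1,0.022,0,0,0,0,0,-1,0.014,0,0,0,0,0,-1,0,0,0,0,0,0,-1]
}}

```text
clock: 7.23
eef_pos: [0.4273, 0.1952, 0.2203]
tool_rot: [0.004, 0.702, -0.0, 0.712]
ft_force: [-0.5, 0.9, -0.5]
grip_width: 0.0853
```

Run:
```python
from h import *
plan([.4217,.196,.209],down(0))
```

```text
t 7.23 tcp [0.4273 0.1952 0.2203] x [ 0.013  0.005 -1.   ] z [ 1.    -0.006  0.013] w 0.0853 F [-0.5  0.9 -0.5] q [ 0.43  0.35 -0.38  0.83 -0.    2.01]
 rot(tool) [-0.0056  0.0131 -0.005 ] deg 0.9 rows>= 1
 shift world [-0.0056  0.0008 -0.0113] tool NOW [ 0.0112  0.0008 -0.0057] tool AFTER rot [ 0.0113  0.0008 -0.0056] rows>= 1
```

Request:
{"fn": "arm_command", "kwargs": {
  "moves": [0.008,0.001,-0.006,-0.005,0.013,-0.005,-1,0.005,0,-0.001,0,0.003,0,-1,0,0,0,0,0,0,0,0,0,0,0,0,0,1,0,0,0,0,0,0,1,0,0,0,0,0,0,1,0,0,0,0,0,0,1]
}}

```text
clock: 7.82
eef_pos: [0.4237, 0.1964, 0.2154]
tool_rot: [0.003, 0.704, 0.001, 0.71]
ft_force: [-0.9, -0.0, -3.2]
grip_width: 0.051
```

Run:
```python
from h import *
plan([.4217,.196,.209],down(0))
```

```text
t 7.82 tcp [0.4237 0.1964 0.2154] x [ 0.007  0.005 -1.   ] z [ 1.    -0.003  0.007] w 0.051 F [-0.9 -0.  -3.2] q [ 0.43  0.35 -0.39  0.83  0.    2.01]
 rot(tool) [-0.0031  0.0075 -0.0048] deg 0.5 rows>= 1
 shift world [-0.002  -0.0004 -0.0064] tool NOW [ 0.0064 -0.0004 -0.0021] tool AFTER rot [ 0.0064 -0.0004 -0.002 ] rows>= 1
```

Request:
{"fn": "arm_command", "kwargs": {
  "moves": [0,0,0,0,0,0,-0.2,0,0,0,0,0,0,-0.2,0.0075,0,0,-0.003,0.007,-0.004,-0.2,0.004,0,0,0,0,0,-0.2,0,0,0,0,0,0,-0.2]
}}

```text
clock: 8.23
eef_pos: [0.4241, 0.1967, 0.2134]
tool_rot: [0.001, 0.705, 0.001, 0.709]
ft_force: [0.7, -0.1, -2.3]
grip_width: 0.0515
```

Run:
```python
from h import *
plan([.4217,.196,.208],down(0))
a=shot("top",5)
crop(a,120,225,90,50,8,"t5.png")
```

```text
t 8.23 tcp [0.4241 0.1967 0.2134] x [ 0.005  0.004 -1.   ] z [ 1.    -0.     0.005] w 0.0515 F [ 0.7 -0.1 -2.3] q [ 0.43  0.36 -0.38  0.82  0.    2.01]
 rot(tool) [-0.0003  0.0052 -0.0037] deg 0.4 rows>= 1
 shift world [-0.0024 -0.0007 -0.0054] tool NOW [ 0.0054 -0.0008 -0.0025] tool AFTER rot [ 0.0054 -0.0007 -0.0024] rows>= 1
```

View pics/t5.png

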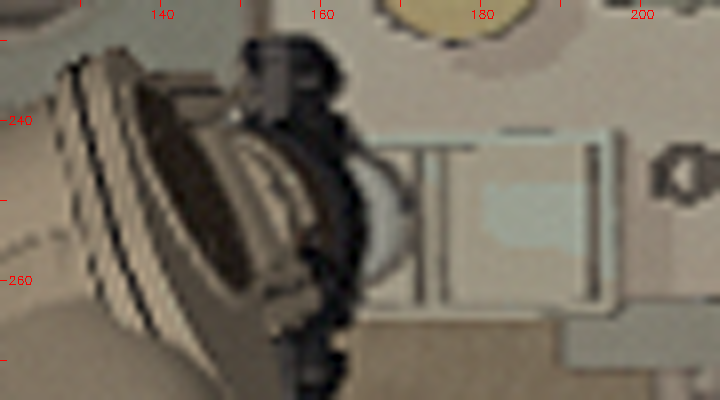

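Request:
{"fn": "arm_command", "kwargs": {
  "moves": [0,0,-0.002,0,0.005,0,-0.6,0,0,0,0,0,0,-0.6,0.008,0,0,0,0,0,-0.6,0.004,0,0,0,0,0,-0.6,0,0,0,0,0,0,-0.6]
}}

```text
clock: 8.7
eef_pos: [0.4226, 0.1972, 0.1993]
tool_rot: [0.002, 0.707, 0.002, 0.708]
ft_force: [-0.5, -0.7, -0.3]
grip_width: 0.0682
```

Run:
```python
from h import *
plan([.4217,.196,.208],down(0))
```

```text
t 8.7 tcp [0.4226 0.1972 0.1993] x [ 0.001  0.004 -1.   ] z [1.    0.    0.001] w 0.0682 F [-0.5 -0.7 -0.3] q [ 0.44  0.38 -0.4   0.79  0.    2.01]
 rot(tool) [ 0.0001  0.0011 -0.0044] deg 0.3 rows>= 1
 shift world [-0.0009 -0.0012  0.0087] tool NOW [-0.0087 -0.0012 -0.0009] tool AFTER rot [-0.0087 -0.0012 -0.0009] rows>= 1
```

Request:
{"fn": "arm_command", "kwargs": {
  "moves": [-0.004,0,0,0,0,0,-0.6,0,0,0,0,0,0,1,0,0,0,0,0,0,1,0,0,0,0,0,0,1,0,0,0,0,0,0,1]
}}

```text
clock: 9.12
eef_pos: [0.4227, 0.1972, 0.2023]
tool_rot: [0.001, 0.707, 0.001, 0.707]
ft_force: [0.3, -0.2, -1.2]
grip_width: 0.0514
```

Run:
```python
from h import *
plan([.4217,.196,.208],down(0))
```

```text
t 9.12 tcp [0.4227 0.1972 0.2023] x [-0.001  0.003 -1.   ] z [ 1.     0.    -0.001] w 0.0514 F [ 0.3 -0.2 -1.2] q [ 0.44  0.37 -0.4   0.8   0.    2.01]
 rot(tool) [ 0.0001 -0.001  -0.0032] deg 0.2 rows>= 1
 shift world [-0.001  -0.0012  0.0057] tool NOW [-0.0057 -0.0012 -0.001 ] tool AFTER rot [-0.0057 -0.0012 -0.001 ] rows>= 1
```

Request:
{"fn": "arm_command", "kwargs": {
  "moves": [-0.03,0,0,0,0,0,1,-0.04,0,0,0,0,0,1,-0.04,0,-0.01,0,0,0,1,-0.04,-0.01,-0.03,0,0,0,1,-0.01,-0.02,-0.03,0,0,0,1,0,-0.035,-0.015,0,0,0,1,0,-0.038,0,0,0,0,1,0,-0.038,0,0,0,0,1,0,-0.038,0,0,0,0,1,0,-0.038,0,0,0,0,1]
}}

```text
clock: 9.95
eef_pos: [0.3389, -0.0198, 0.3606]
tool_rot: [-0.005, 0.708, 0.007, 0.706]
ft_force: [1.3, -0.3, -2.1]
grip_width: 0.0517
```

Run:
```python
from h import *
plan([.36,-.25,.38],down(0))
b=shot("scene",6)
crop(b,110,120,200,150,4,"s6.png")
```

```text
t 9.95 tcp [ 0.3389 -0.0198  0.3606] x [-0.003  0.003 -1.   ] z [ 1.     0.018 -0.003] w 0.0517 F [ 1.3 -0.3 -2.1] q [-0.06 -0.05 -0.44  1.18  0.    1.49]
 rot(tool) [ 0.0178 -0.0027 -0.0029] deg 1.0 rows>= 1
 shift world [ 0.0211 -0.2302  0.0194] tool NOW [-0.0201 -0.2305  0.017 ] tool AFTER rot [-0.0194 -0.2302  0.0211] rows>= 6
```

View pics/s6.png

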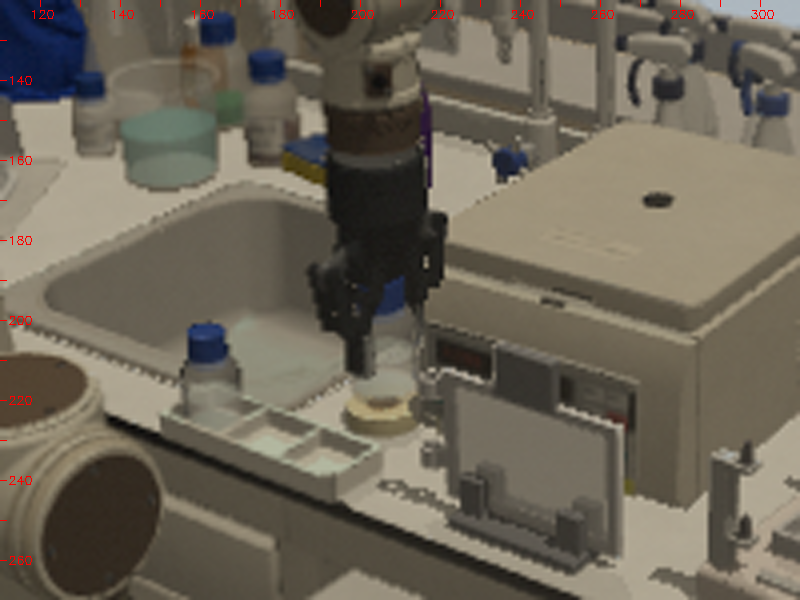

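Request:
{"fn": "arm_command", "kwargs": {
  "moves": [-0.003,-0.038,0.002,0.009,-0.003,-0.003,1,-0.003,-0.038,0.002,0.009,0,0,1,0,-0.038,0.002,0,0,0,1,0,-0.035,0.012,0,0,0,1,0,-0.032,0.025,0,0,0,1,0,-0.03,0.03,0,0,0,1,0,-0.025,0.03,0,0,0,1,0,-0.02,0.03,0,0,0,1,0,-0.01,0.02,0,0,0,1,0,0,0,0,0,0,1,0,0,0,0,0,0,1]
}}

```text
clock: 10.92
eef_pos: [0.4897, -0.3039, 0.3608]
tool_rot: [0.007, 0.709, -0.008, 0.705]
ft_force: [-0.8, 0.2, -2.6]
grip_width: 0.0518
```

Run:
```python
from h import *
plan(sw(0,.065,.26),down(0))
print(sw(0,.065,0))
```

```text
t 10.92 tcp [ 0.4897 -0.3039  0.3608] x [-0.007 -0.001 -1.   ] z [ 1.    -0.022 -0.007] w 0.0518 F [-0.8  0.2 -2.6] q [-0.55  0.42  0.14  1.3  -0.    1.04]
 rot(tool) [-0.0217 -0.0068  0.0012] deg 1.3 rows>= 1
 shift world [ 0.0331 -0.0087 -0.1008] tool NOW [ 0.1006 -0.0079  0.034 ] tool AFTER rot [ 0.1008 -0.0087  0.0331] rows>= 3
[ 0.52276254 -0.3126209   0.        ]
```

Request:
{"fn": "arm_command", "kwargs": {
  "moves": [0,-0.005,0.018,-0.02,-0.006,0,1,0,-0.004,0.014,0,0,0,1,0.03,0,0,0,0,0,1,0.03,0,0,0,0,0,1,0.02,0,0,0,0,0,1,0,0,0,0,0,0,1]
}}

```text
clock: 11.42
eef_pos: [0.5191, -0.3088, 0.278]
tool_rot: [0.0, 0.709, 0.001, 0.705]
ft_force: [-0.9, 0.1, -2.6]
grip_width: 0.0519
```

Run:
```python
from h import *
plan(sw(0,.065,.233),down(0))
a=shot("top",7);b=shot("scene",7)
crop(a,290,165,120,90,6,"t7.png")
crop(b,270,170,130,110,5,"s7.png")
```

```text
t 11.42 tcp [ 0.5191 -0.3088  0.278 ] x [-0.005  0.002 -1.   ] z [ 1.     0.001 -0.005] w 0.0519 F [-0.9  0.1 -2.6] q [-0.54  0.52  0.09  1.14 -0.    1.03]
 rot(tool) [ 0.0008 -0.0048 -0.0018] deg 0.3 rows>= 1
 shift world [ 0.0036 -0.0038 -0.045 ] tool NOW [ 0.045  -0.0039  0.0038] tool AFTER rot [ 0.045  -0.0038  0.0036] rows>= 2
```

View pics/s7.png

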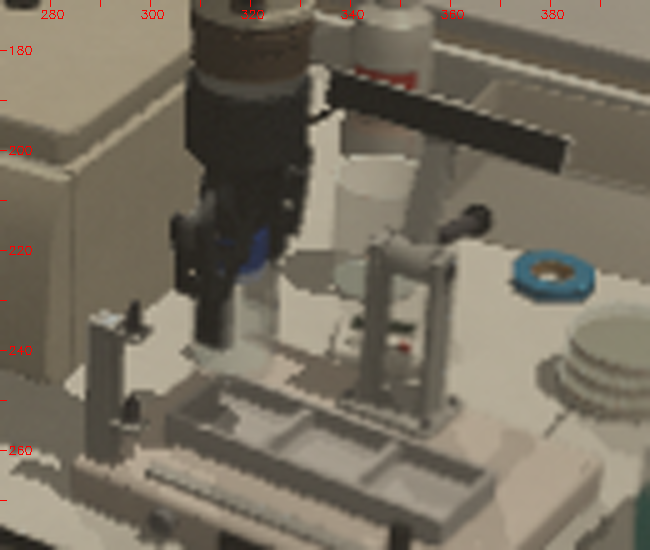

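View pics/t7.png

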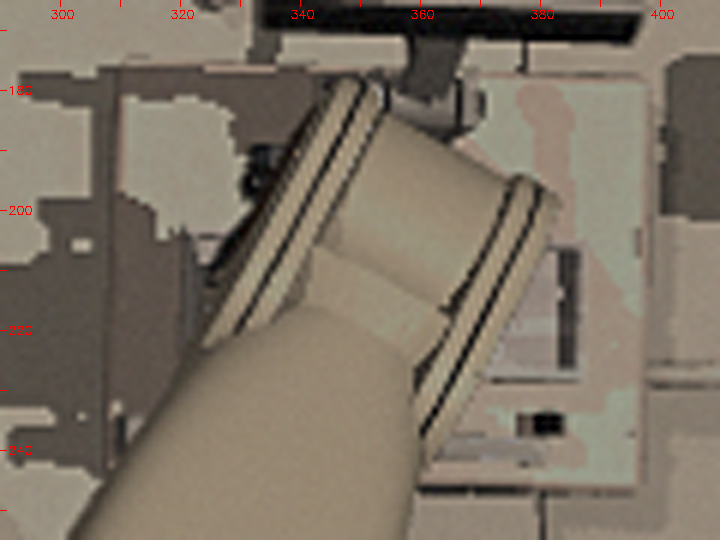

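Request:
{"fn": "arm_command", "kwargs": {
  "moves": [0,-0.004,0.004,0,-0.005,0,1,0,-0.001,0.001,0,0,0,1,0.015,0,0,0,0,0,1,0.015,0,0,0,0,0,1,0,0,0,0,0,0,1]
}}

```text
clock: 11.93
eef_pos: [0.5288, -0.3165, 0.2625]
tool_rot: [-0.004, 0.7, -0.003, 0.715]
ft_force: [-1.0, 0.0, -2.9]
grip_width: 0.0517
```

Run:
```python
from h import *
plan(sw(0,.065,.233),down(0))
b=shot("scene",8)
crop(b,270,190,100,80,7,"s8.png")
p,C,o=cur(); q=p-[0,0,.197]
print(proj("scene",[q,q+[-.027,0,0],q+[0,-.027,0],q+[.027,0,0]]))
```

```text
t 11.93 tcp [ 0.5288 -0.3165  0.2625] x [ 0.021 -0.011 -1.   ] z [1.    0.001 0.021] w 0.0517 F [-1.   0.  -2.9] q [-0.54  0.55  0.08  1.08  0.    1.03]
 rot(tool) [0.001  0.0213 0.0106] deg 1.4 rows>= 1
 shift world [-0.006   0.0039 -0.0295] tool NOW [ 0.0293  0.0042 -0.0066] tool AFTER rot [ 0.0295  0.0039 -0.006 ] rows>= 1
[[320.00533181 246.61350144]
 [315.76049728 250.35492841]
 [327.54513681 249.11224219]
 [324.14550326 242.96159624]]
```

View pics/s8.png

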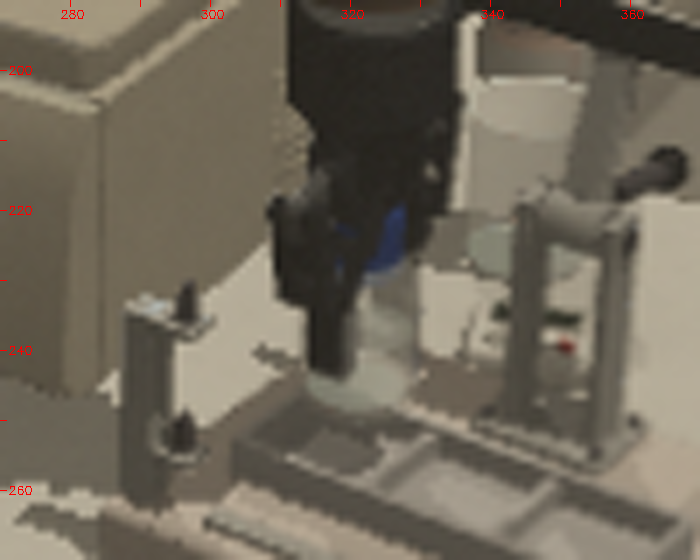

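Request:
{"fn": "arm_command", "kwargs": {
  "moves": [0,0.003,-0.005,0.001,0.018,0.009,1,0,0,0,0,0,0,1,0,0,0,0,0,0,1]
}}

```text
clock: 12.23
eef_pos: [0.5248, -0.3144, 0.2685]
tool_rot: [-0.002, 0.704, -0.002, 0.71]
ft_force: [0.6, -0.1, -1.6]
grip_width: 0.0519
```

Run:
```python
from h import *
plan(sw(0,.065,.233),down(0))
```

```text
t 12.23 tcp [ 0.5248 -0.3144  0.2685] x [ 0.009 -0.005 -1.   ] z [ 1.    -0.001  0.009] w 0.0519 F [ 0.6 -0.1 -1.6] q [-0.54  0.54  0.09  1.11  0.    1.03]
 rot(tool) [-0.0006  0.0087  0.005 ] deg 0.6 rows>= 1
 shift world [-0.002   0.0018 -0.0355] tool NOW [ 0.0354  0.0019 -0.0023] tool AFTER rot [ 0.0355  0.0018 -0.002 ] rows>= 1
```

Request:
{"fn": "arm_command", "kwargs": {
  "moves": [0.012,0.002,-0.002,0,0.009,0.005,1,0.012,0,0,0,0.003,0.002,1,0.012,0,0,0,0.003,0.002,1]
}}

```text
clock: 12.48
eef_pos: [0.5245, -0.3133, 0.2357]
tool_rot: [-0.0, 0.706, -0.001, 0.708]
ft_force: [0.4, -0.5, -1.7]
grip_width: 0.0517
```

Run:
```python
from h import *
plan(sw(0,.065,.233),down(0))
```

```text
t 12.48 tcp [ 0.5245 -0.3133  0.2357] x [ 0.002 -0.001 -1.   ] z [ 1.    -0.001  0.002] w 0.0517 F [ 0.4 -0.5 -1.7] q [-0.54  0.57  0.05  1.05  0.    1.03]
 rot(tool) [-0.0006  0.0019  0.0009] deg 0.1 rows>= 1
 shift world [-0.0017  0.0007 -0.0027] tool NOW [ 0.0026  0.0007 -0.0017] tool AFTER rot [ 0.0027  0.0007 -0.0017] rows>= 1
```

Within the pocket; look, then settle and release.

Run:
```python
from h import *
b=shot("scene",9)
crop(b,270,190,100,80,7,"s9.png")
plan(sw(0,.065,.233),down(0))
```

```text
t 12.53 tcp [ 0.5235 -0.3127  0.2323] x [-0.003  0.002 -1.   ] z [ 1.    -0.    -0.003] w 0.0517 F [ 4.8 -0.2  1. ] q [-0.54  0.58  0.05  1.05  0.    1.03]
 rot(tool) [-0.0005 -0.0027 -0.002 ] deg 0.2 rows>= 1
 shift world [-0.0008  0.0001  0.0007] tool NOW [-0.0007  0.0001 -0.0008] tool AFTER rot [-0.0007  0.0001 -0.0008] rows>= 1
```

View pics/s9.png

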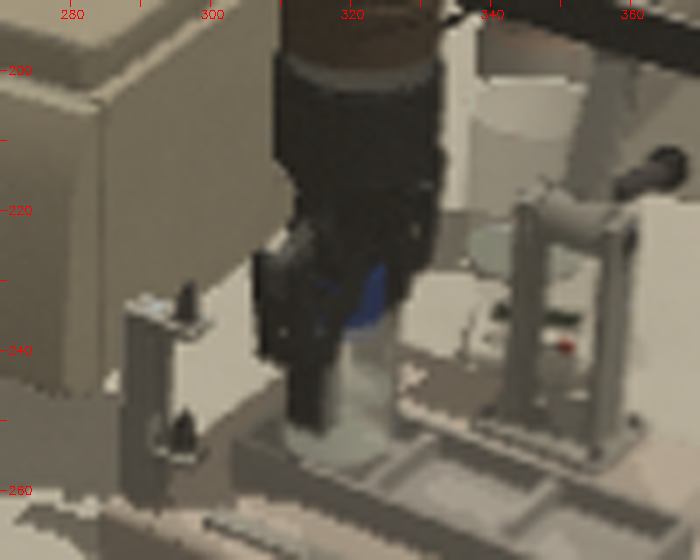

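Request:
{"fn": "arm_command", "kwargs": {
  "moves": [0.002,0,-0.001,0,-0.003,-0.002,1,0.002,0,0,0,0,0,1]
}}

```text
clock: 12.7
eef_pos: [0.5227, -0.3124, 0.2322]
tool_rot: [-0.0, 0.706, -0.0, 0.708]
ft_force: [-5.3, 2.6, 15.0]
grip_width: 0.0515
```

Run:
```python
from h import *
plan(sw(0,.065,.233),down(0))
print(proj("scene",[sw(0,.065,.035),sw(0,.065,.052),sw(-.027,.065,.035),sw(0,.038,.035)]))
```

```text
t 12.7 tcp [ 0.5227 -0.3124  0.2322] x [ 0.002 -0.    -1.   ] z [ 1.    -0.     0.002] w 0.0515 F [-5.3  2.6 15. ] q [-0.54  0.57  0.04  1.04  0.    1.03]
 rot(tool) [-0.0002  0.0023  0.0002] deg 0.1 rows>= 1
 shift world [ 0.     -0.0002  0.0008] tool NOW [-0.0008 -0.0002  0.0001] tool AFTER rot [-0.0008 -0.0002  0.    ] rows>= 1
[[317.40246788 255.75973061]
 [317.63452341 251.19706958]
 [312.70833313 259.41805642]
 [324.59964242 258.53934554]]
```

Request:
{"fn": "arm_command", "kwargs": {
  "moves": [0,0,0,0,0,0,-0.7,0,0,0,0,0,0,-1,0,0,0,0,0,0,-1,-0.015,0,0,0,0,0,-1,-0.03,0,0,0,0,0,-1,-0.04,0,0,0,0,0,-1,-0.04,0,0,0,0,0,-1,-0.02,0.01,-0.03,0,0,0,-1,0,0.025,-0.03,0,0,0,-1,0,0.03,-0.025,0,0,0,-1,0,0.035,-0.02,0,0,0,-1,0,0.038,-0.01,0,0,0,-1,0,0.038,-0.01,0,0,0,-1]
}}

```text
clock: 13.78
eef_pos: [0.3959, -0.1379, 0.3769]
tool_rot: [0.004, 0.707, -0.004, 0.707]
ft_force: [1.2, 1.0, 0.6]
grip_width: 0.0857
```

Run:
```python
from h import *
plan([.4198,.263,.30],down(0))
a=shot("top",10);b=shot("scene",10)
crop(a,290,165,120,90,6,"t10.png")
crop(b,270,170,130,110,5,"s10.png")
```

```text
t 13.78 tcp [ 0.3959 -0.1379  0.3769] x [-0.001  0.    -1.   ] z [ 1.    -0.011 -0.001] w 0.0857 F [1.2 1.  0.6] q [-0.34  0.1  -0.24  1.23  0.    1.25]
 rot(tool) [-0.0111 -0.0005 -0.0002] deg 0.6 rows>= 1
 shift world [ 0.0239  0.4009 -0.0769] tool NOW [0.077  0.4011 0.0195] tool AFTER rot [0.0769 0.4009 0.0239] rows>= 10
```

View pics/s10.png

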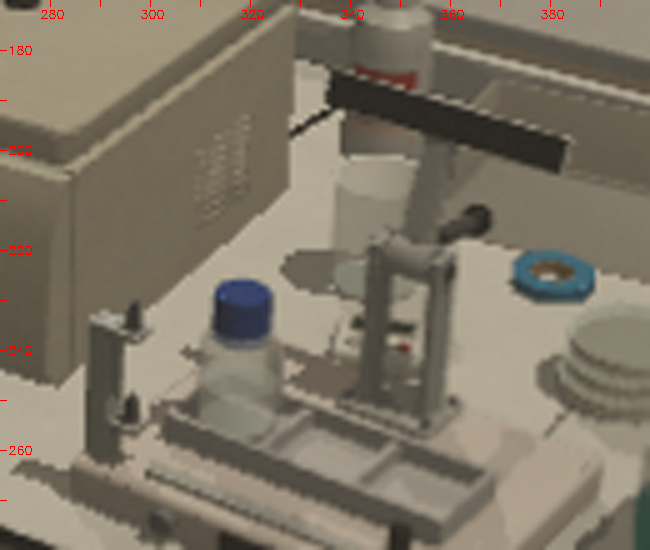

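View pics/t10.png

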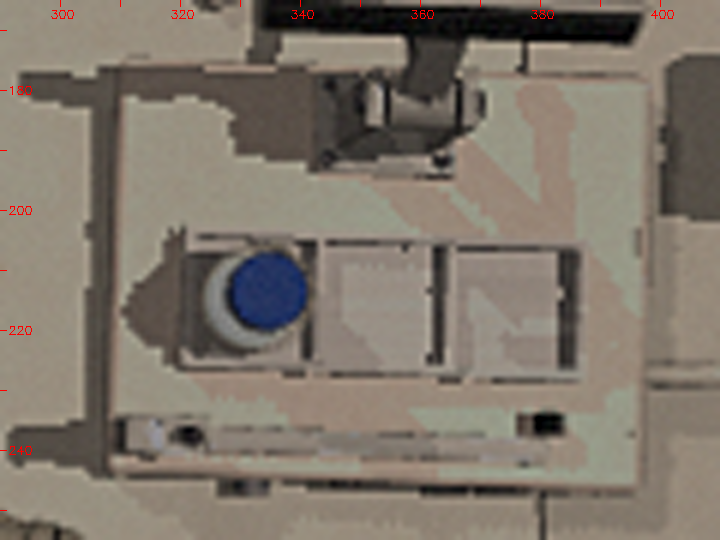

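Request:
{"fn": "arm_command", "kwargs": {
  "moves": [0,0.038,0,-0.01,0,0,-1,0,0.04,0,0,0,0,-1,0,0.04,0,0,0,0,-1,0,0.04,0,0,0,0,-1,0,0.04,0,0,0,0,-1,0,0.04,0.002,0,0,0,-1,0,0.04,0.004,0,0,0,-1,0.01,0.04,0.005,0,0,0,-1,0.015,0.035,0.005,0,0,0,-1,0.015,0.03,0.005,0,0,0,-1,0.01,0.02,0.004,0,0,0,-1,0,0,0,0,0,0,-1,0,0,0,0,0,0,-1]
}}

```text
clock: 14.97
eef_pos: [0.4265, 0.2838, 0.3227]
tool_rot: [0.001, 0.704, -0.001, 0.71]
ft_force: [-0.7, 0.6, 0.8]
grip_width: 0.0854
```

Run:
```python
from h import *
plan([.4198,.263,.2025],down(0))
```

```text
t 14.97 tcp [0.4265 0.2838 0.3227] x [ 0.009  0.    -1.   ] z [ 1.    -0.002  0.009] w 0.0854 F [-0.7  0.6  0.8] q [ 0.59  0.31 -0.12  1.13 -0.    2.16]
 rot(tool) [-0.0018  0.009  -0.0002] deg 0.5 rows>= 1
 shift world [-0.0067 -0.0208 -0.1202] tool NOW [ 0.1201 -0.0209 -0.0078] tool AFTER rot [ 0.1202 -0.0208 -0.0067] rows>= 3
```

Request:
{"fn": "arm_command", "kwargs": {
  "moves": [0,-0.019,-0.007,-0.002,0.009,0,-1,0.015,-0.001,0,0,0,0,-1,0.025,0,0,0,0,0,-1,0.02,0,0,0,0,0,-1]
}}

```text
clock: 15.3
eef_pos: [0.4227, 0.2617, 0.2657]
tool_rot: [0.002, 0.704, 0.001, 0.71]
ft_force: [-0.6, -0.2, -0.3]
grip_width: 0.0854
```

Run:
```python
from h import *
plan([.4198,.263,.2025],down(0))
```

```text
t 15.3 tcp [0.4227 0.2617 0.2657] x [ 0.009  0.004 -1.   ] z [ 1.    -0.002  0.009] w 0.0854 F [-0.6 -0.2 -0.3] q [ 0.55  0.34 -0.24  0.98 -0.    2.13]
 rot(tool) [-0.0022  0.0088 -0.004 ] deg 0.6 rows>= 1
 shift world [-0.0029  0.0013 -0.0632] tool NOW [ 0.0632  0.001  -0.0034] tool AFTER rot [ 0.0632  0.0013 -0.0029] rows>= 2
```

Request:
{"fn": "arm_command", "kwargs": {
  "moves": [0.016,0.001,-0.003,-0.002,0.009,-0.004,-1,0.016,0,0,0,0.002,0,-1,0.014,0,0,0,0.003,0,-1,0.005,0,0,0,0,0,-1]
}}

```text
clock: 15.63
eef_pos: [0.4203, 0.2565, 0.2119]
tool_rot: [0.002, 0.71, -0.004, 0.705]
ft_force: [-0.6, -0.8, 0.2]
grip_width: 0.0854
```

Run:
```python
from h import *
plan([.4198,.263,.2025],down(0))
```

```text
t 15.63 tcp [0.4203 0.2565 0.2119] x [-0.007 -0.003 -1.   ] z [ 1.    -0.009 -0.007] w 0.0854 F [-0.6 -0.8  0.2] q [ 0.55  0.4  -0.31  0.86  0.    2.13]
 rot(tool) [-0.0085 -0.0069  0.0029] deg 0.6 rows>= 1
 shift world [-0.0005  0.0065 -0.0094] tool NOW [ 0.0094  0.0065 -0.0005] tool AFTER rot [ 0.0094  0.0065 -0.0005] rows>= 1
```

Request:
{"fn": "arm_command", "kwargs": {
  "moves": [0.004,0.0055,0,-0.008,-0.006,0.003,-1,0.003,0,0,0,0,0,-1,0,0,0,0,0,0,-1]
}}

```text
clock: 15.88
eef_pos: [0.4212, 0.2601, 0.2048]
tool_rot: [0.001, 0.707, -0.002, 0.707]
ft_force: [-0.6, -0.5, -0.3]
grip_width: 0.0853
```

Run:
```python
from h import *
plan([.4198,.263,.2025],down(0))
```

```text
t 15.88 tcp [0.4212 0.2601 0.2048] x [-0.001 -0.    -1.   ] z [ 1.    -0.004 -0.001] w 0.0853 F [-0.6 -0.5 -0.3] q [ 0.55  0.41 -0.32  0.84 -0.    2.13]
 rot(tool) [-0.0038 -0.0006  0.0005] deg 0.2 rows>= 1
 shift world [-0.0014  0.0029 -0.0023] tool NOW [ 0.0023  0.0029 -0.0014] tool AFTER rot [ 0.0023  0.0029 -0.0014] rows>= 1
```

Request:
{"fn": "arm_command", "kwargs": {
  "moves": [0.002,0.003,-0.0014,-0.004,0,0,-0.8,0,0,0,0,0,0,1,0,0,0,0,0,0,1,0,0,0,0,0,0,1,0,0,0,0,0,0,1,0,0,0,0,0,0,1]
}}

```text
clock: 16.38
eef_pos: [0.4208, 0.2644, 0.2059]
tool_rot: [0.001, 0.705, 0.001, 0.709]
ft_force: [-0.3, -0.4, -2.6]
grip_width: 0.051
```

Run:
```python
from h import *
plan([.34,0,.37],down(0))
```

```text
t 16.38 tcp [0.4208 0.2644 0.2059] x [ 0.005  0.003 -1.   ] z [1.    0.001 0.005] w 0.051 F [-0.3 -0.4 -2.6] q [ 0.56  0.41 -0.32  0.84 -0.    2.13]
 rot(tool) [ 0.0013  0.0047 -0.0028] deg 0.3 rows>= 1
 shift world [-0.0808 -0.2644  0.1641] tool NOW [-0.1652 -0.2638 -0.0804] tool AFTER rot [-0.1641 -0.2644 -0.0808] rows>= 8
```

Request:
{"fn": "arm_command", "kwargs": {
  "moves": [-0.03,0,0,0.001,0.005,-0.003,1,-0.04,0,0,0,0,0,1,-0.04,0,-0.01,0,0,0,1,-0.04,-0.01,-0.03,0,0,0,1,-0.015,-0.02,-0.03,0,0,0,1,0,-0.035,-0.015,0,0,0,1,0,-0.038,0,0,0,0,1,0,-0.038,0,0,0,0,1,0,-0.038,0,0,0,0,1,0,-0.038,0,0,0,0,1,0,-0.038,0,0,0,0,1,0,-0.038,0,0,0,0,1,0,-0.038,0,0,0,0,1]
}}

```text
clock: 17.47
eef_pos: [0.3378, -0.0699, 0.3711]
tool_rot: [-0.007, 0.704, 0.007, 0.71]
ft_force: [1.8, 0.5, -1.7]
grip_width: 0.0514
```

Run:
```python
from h import *
plan(sw(0,-.065,.37),down(0))
```

```text
t 17.47 tcp [ 0.3378 -0.0699  0.3711] x [ 0.009  0.001 -1.   ] z [1.    0.02  0.009] w 0.0514 F [ 1.8  0.5 -1.7] q [-0.21 -0.05 -0.41  1.2   0.    1.35]
 rot(tool) [ 0.02    0.0091 -0.0008] deg 1.3 rows>= 1
 shift world [ 0.177  -0.3724 -0.0011] tool NOW [ 0.0023 -0.3759  0.1695] tool AFTER rot [ 0.0011 -0.3724  0.177 ] rows>= 10
```

Request:
{"fn": "arm_command", "kwargs": {
  "moves": [0,-0.036,0.015,0.02,0.009,0,1,0,-0.037,0.017,0,0,0,1,0,-0.037,0.017,0,0,0,1,0,-0.037,0.018,0,0,0,1,0,-0.037,0.018,0,0,0,1,0,-0.036,0.018,0,0,0,1,0,-0.036,0.018,0,0,0,1,0,-0.036,0.018,0,0,0,1,0,-0.03,0.016,0,0,0,1,0,-0.015,0.008,0,0,0,1,0,0,0,0,0,0,1]
}}

```text
clock: 18.38
eef_pos: [0.4962, -0.4287, 0.3643]
tool_rot: [0.006, 0.708, -0.004, 0.706]
ft_force: [-0.6, -0.7, -2.3]
grip_width: 0.0516
```

Run:
```python
from h import *
plan(sw(0,-.065,.236),down(0))
```

```text
t 18.38 tcp [ 0.4962 -0.4287  0.3643] x [-0.004  0.002 -1.   ] z [ 1.    -0.014 -0.004] w 0.0516 F [-0.6 -0.7 -2.3] q [-0.71  0.58  0.41  1.41 -0.    0.87]
 rot(tool) [-0.0138 -0.0037 -0.0022] deg 0.8 rows>= 1
 shift world [ 0.0186 -0.0137 -0.1283] tool NOW [ 0.1282 -0.0137  0.0193] tool AFTER rot [ 0.1283 -0.0137  0.0186] rows>= 4
```

Request:
{"fn": "arm_command", "kwargs": {
  "moves": [0,-0.012,0.017,-0.014,-0.004,-0.002,1,0.025,-0.001,0.001,0,0,0,1,0.025,0,0,0,0,0,1,0.025,0,0,0,0,0,1,0.01,0,0,0,0,0,1,0,0,0,0,0,0,1]
}}

```text
clock: 18.88
eef_pos: [0.5135, -0.4416, 0.2726]
tool_rot: [0.002, 0.709, 0.002, 0.706]
ft_force: [-0.1, 0.5, -1.9]
grip_width: 0.0519
```

Run:
```python
from h import *
plan(sw(0,-.065,.236),down(0))
```

```text
t 18.88 tcp [ 0.5135 -0.4416  0.2726] x [-0.004  0.005 -1.   ] z [ 1.    -0.    -0.004] w 0.0519 F [-0.1  0.5 -1.9] q [-0.71  0.67  0.33  1.24  0.    0.86]
 rot(tool) [-0.0004 -0.0041 -0.0047] deg 0.4 rows>= 1
 shift world [ 0.0013 -0.0008 -0.0366] tool NOW [ 0.0366 -0.0009  0.0015] tool AFTER rot [ 0.0366 -0.0008  0.0013] rows>= 1
```

Request:
{"fn": "arm_command", "kwargs": {
  "moves": [0.01,-0.001,0.001,0,-0.004,-0.005,1,0.01,0,0,0,0,0,1]
}}

```text
clock: 19.05
eef_pos: [0.5147, -0.442, 0.2546]
tool_rot: [-0.001, 0.707, -0.0, 0.708]
ft_force: [0.1, -0.6, -2.1]
grip_width: 0.0516
```

Run:
```python
from h import *
b=shot("scene",11)
crop(b,300,190,100,90,7,"s11.png")
plan(sw(0,-.065,.236),down(0))
```

```text
t 19.1 tcp [ 0.5143 -0.4416  0.2525] x [-0.001  0.001 -1.   ] z [ 1.     0.    -0.001] w 0.0514 F [-1.  -0.8 -3. ] q [-0.71  0.68  0.3   1.19 -0.    0.86]
 rot(tool) [ 0.0004 -0.001  -0.0007] deg 0.1 rows>= 1
 shift world [ 0.0005 -0.0008 -0.0165] tool NOW [ 0.0165 -0.0008  0.0005] tool AFTER rot [ 0.0165 -0.0008  0.0005] rows>= 1
```

View pics/s11.png

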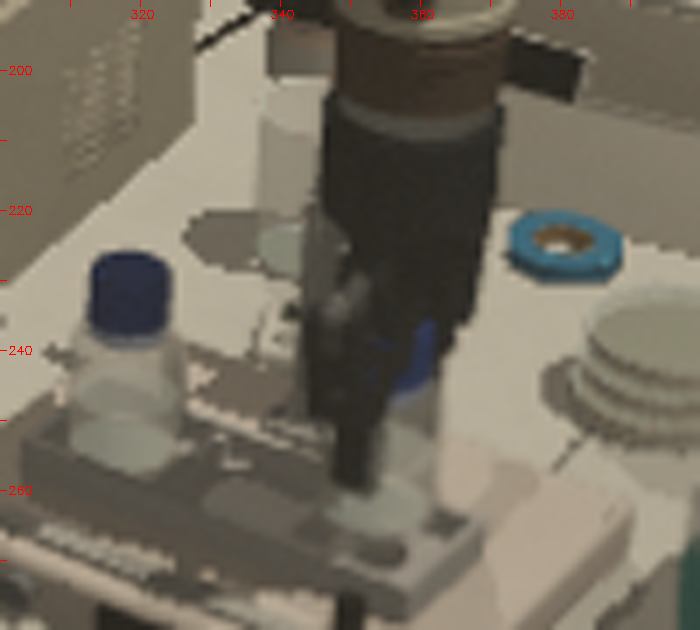

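Request:
{"fn": "arm_command", "kwargs": {
  "moves": [0.008,-0.001,0.0005,0,-0.001,0,1,0.008,0,0,0,0,0,1,0.003,0,0,0,0,0,1]
}}

```text
clock: 19.35
eef_pos: [0.5154, -0.4426, 0.2353]
tool_rot: [-0.001, 0.706, -0.0, 0.708]
ft_force: [0.6, -0.3, 5.1]
grip_width: 0.0516
```

Run:
```python
from h import *
plan(sw(0,-.065,.236),down(0))
```

```text
t 19.35 tcp [ 0.5154 -0.4426  0.2353] x [ 0.003 -0.002 -1.   ] z [1.    0.001 0.003] w 0.0516 F [ 0.6 -0.3  5.1] q [-0.71  0.7   0.28  1.15  0.    0.86]
 rot(tool) [0.001  0.0029 0.0016] deg 0.2 rows>= 1
 shift world [-0.0006  0.0002  0.0007] tool NOW [-0.0007  0.0002 -0.0006] tool AFTER rot [-0.0007  0.0002 -0.0006] rows>= 1
```

Seated (contact). Release and rise straight up and back.

Request:
{"fn": "arm_command", "kwargs": {
  "moves": [0,0,0,0,0,0,-0.7,0,0,0,0,0,0,-1,0,0,0,0,0,0,-1,-0.015,0,0,0,0,0,-1,-0.03,0,0,0,0,0,-1,-0.04,0,0,0,0,0,-1,-0.04,0,0,0,0,0,-1,-0.035,0.005,-0.01,0,0,0,-1,-0.02,0.02,-0.03,0,0,0,-1,0,0.02,-0.035,0,0,0,-1,0,0.02,-0.035,0,0,0,-1,0,0.01,-0.035,0,0,0,-1,0,0,0,0,0,0,-1]
}}

```text
clock: 20.43
eef_pos: [0.3662, -0.3646, 0.4278]
tool_rot: [-0.005, 0.703, -0.003, 0.712]
ft_force: [0.1, 0.1, -0.4]
grip_width: 0.0855
```

Run:
```python
from h import *
a=shot("top",12);b=shot("scene",12)
crop(a,290,140,120,110,6,"t12.png")
crop(b,270,170,130,110,5,"s12.png")
plan([.34,0,.37],down(0))
```

```text
t 20.53 tcp [ 0.3704 -0.3669  0.4291] x [ 0.019 -0.015 -1.   ] z [1.    0.004 0.019] w 0.0855 F [ 0.5 -0.6 -0.5] q [-0.78  0.26  0.1   1.38  0.    0.79]
 rot(tool) [0.0042 0.0193 0.0155] deg 1.4 rows>= 1
 shift world [-0.0304  0.3669 -0.0591] tool NOW [ 0.0528  0.3679 -0.03  ] tool AFTER rot [ 0.0591  0.3669 -0.0304] rows>= 9
```

View pics/s12.png

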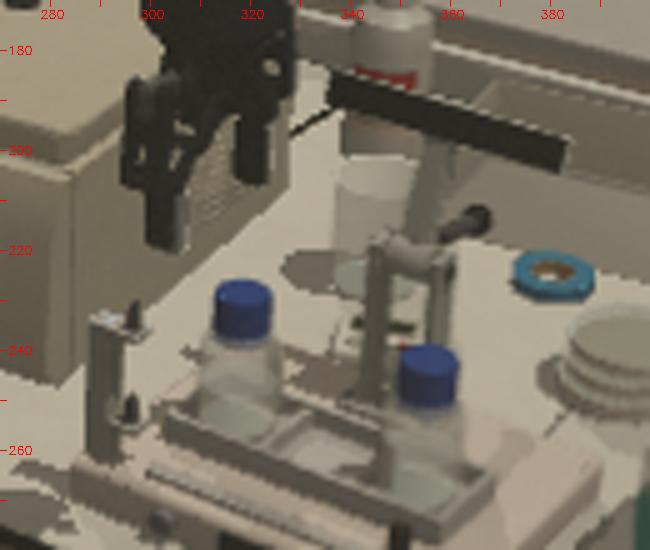

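View pics/t12.png

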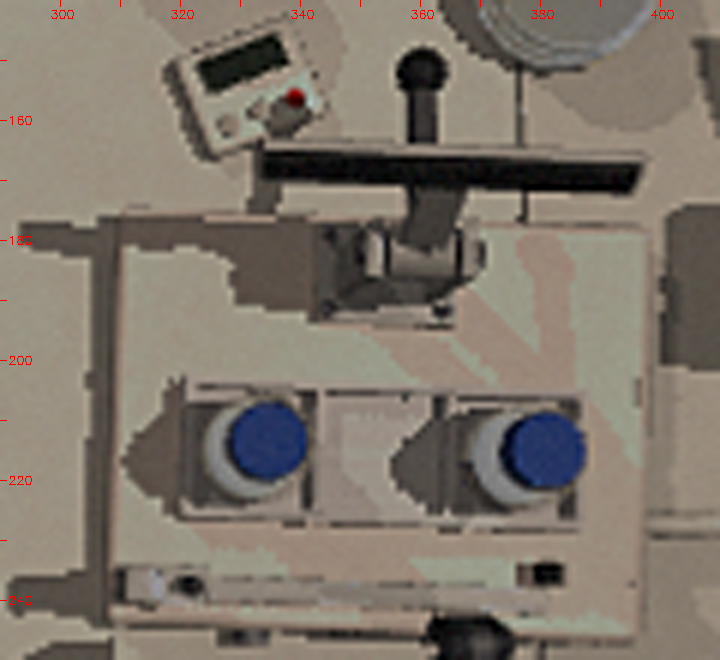

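Run:
```python
from h import *
for p in ((.5227,-.3124,.134),(.5154,-.4426,.134)): print(proj("top",p))
M=tilt(np.radians(20))
plan(sw(.125,.055,.27)-.16*M[:,0],M)
plan(sw(.125,.055,.20)-.16*M[:,0],M)
```

```text
[[335.24584431 213.44489601]]
[[381.40437291 214.79652415]]
t 20.53 tcp [ 0.3704 -0.3669  0.4291] x [ 0.019 -0.015 -1.   ] z [1.    0.004 0.019] w 0.0855 F [ 0.5 -0.6 -0.5] q [-0.78  0.26  0.1   1.38  0.    0.79]
 rot(tool) [ 0.0671 -0.3292  0.0034] deg 19.2 rows>= 3
 shift world [ 0.2219  0.0401 -0.0088] tool NOW [0.0124 0.0393 0.2218] tool AFTER rot [0.0831 0.0535 0.2028] rows>= 6
t 20.53 tcp [ 0.3704 -0.3669  0.4291] x [ 0.019 -0.015 -1.   ] z [1.    0.004 0.019] w 0.0855 F [ 0.5 -0.6 -0.5] q [-0.78  0.26  0.1   1.38  0.    0.79]
 rot(tool) [ 0.0671 -0.3292  0.0034] deg 19.2 rows>= 3
 shift world [ 0.2219  0.0401 -0.0788] tool NOW [0.0824 0.0404 0.2205] tool AFTER rot [0.1489 0.0535 0.1789] rows>= 6
```

Request:
{"fn": "arm_command", "kwargs": {
  "moves": [-0.005,0,0,0.022,-0.11,0.001,-1,-0.005,0,0,0.022,-0.11,0.001,-1,-0.005,0,0,0.022,-0.11,0.001,-1,0.011,0.009,0.034,0,0,0,-1,0.011,0.009,0.034,0,0,0,-1,0.011,0.009,0.034,0,0,0,-1,0.011,0.009,0.034,0,0,0,-1,0.011,0.009,0.03,0,0,0,-1,0,0,0,0,0,0,-1]
}}

```text
clock: 21.28
eef_pos: [0.5591, -0.3379, 0.4561]
tool_rot: [0.017, 0.562, -0.03, 0.826]
ft_force: [-0.3, -0.9, -0.2]
grip_width: 0.0851
```

```bash
cat > c2.py <<'E'
from h import *
import sys
x,y,z,a=map(float,sys.argv[1:5])
M=tilt(np.radians(a))
plan(sw(x,y,z)-.16*M[:,0],M)
p,C,o=cur();t=p+.16*C[:,0];print("tip shaker",ws(t).round(4))
E
python3 c2.py .125 .055 .27 20
```

```text
t 21.28 tcp [ 0.5591 -0.3379  0.4561] x [ 0.366 -0.03  -0.93 ] z [ 0.928 -0.062  0.368] w 0.0851 F [-0.3 -0.9 -0.2] q [-0.58  0.39  0.31  1.15  0.18  1.09]
 rot(tool) [-0.0058  0.0273  0.0074] deg 1.7 rows>= 1
 shift world [ 0.0332  0.011  -0.0358] tool NOW [0.0451 0.0134 0.017 ] tool AFTER rot [0.0447 0.013  0.0183] rows>= 2
tip shaker [0.0966 0.0408 0.3074]
```

Request:
{"fn": "arm_command", "kwargs": {
  "moves": [0.011,0.007,0.015,-0.006,0.027,0.007,-1,0.011,0.006,0.015,0,0,0,-1,0,0,0,0,0,0,-1,0,0,0,0,0,0,-1]
}}

```text
clock: 21.62
eef_pos: [0.6045, -0.3264, 0.4444]
tool_rot: [0.015, 0.573, -0.023, 0.819]
ft_force: [0.0, -0.5, -0.4]
grip_width: 0.0852
```

```bash
python3 c2.py .128 .055 .20 20
```

```text
t 21.62 tcp [ 0.6045 -0.3264  0.4444] x [ 0.343 -0.02  -0.939] z [ 0.938 -0.051  0.343] w 0.0852 F [ 0.  -0.5 -0.4] q [-0.52  0.47  0.41  1.19  0.15  1.13]
 rot(tool) [ 0.0064  0.0015 -0.0005] deg 0.4 rows>= 1
 shift world [-0.0092 -0.0006 -0.094 ] tool NOW [ 0.0851 -0.001  -0.0409] tool AFTER rot [ 0.0852 -0.0012 -0.0408] rows>= 3
tip shaker [0.1374 0.0563 0.2941]
```

Request:
{"fn": "arm_command", "kwargs": {
  "moves": [0.016,0,-0.008,0,0,0,-1,0.016,0,-0.008,0,0,0,-1,0.016,0,-0.008,0,0,0,-1]
}}

```text
clock: 21.87
eef_pos: [0.6011, -0.3278, 0.3958]
tool_rot: [0.012, 0.568, -0.024, 0.823]
ft_force: [-0.5, -0.2, 0.4]
grip_width: 0.0854
```

```bash
python3 c2.py .128 .055 .20 20
python3 - <<'E'
from h import *
b=shot("scene",13)
crop(b,270,130,150,120,5,"s13.png")
E
```

```text
t 21.87 tcp [ 0.6011 -0.3278  0.3958] x [ 0.354 -0.027 -0.935] z [ 0.934 -0.048  0.355] w 0.0854 F [-0.5 -0.2  0.4] q [-0.53  0.47  0.28  1.05  0.16  1.12]
 rot(tool) [0.0093 0.0137 0.005 ] deg 1.0 rows>= 1
 shift world [-0.0058  0.0008 -0.0455] tool NOW [ 0.0404  0.0008 -0.0216] tool AFTER rot [ 0.0407  0.0004 -0.0211] rows>= 2
tip shaker [0.1359 0.0538 0.2462]
```

View pics/s13.png

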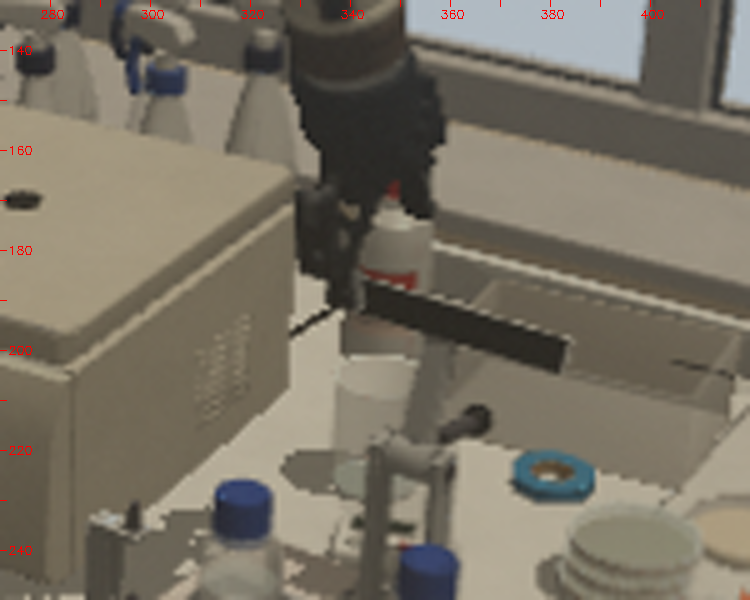

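Request:
{"fn": "arm_command", "kwargs": {
  "moves": [0.014,0,-0.007,0.005,0.01,0.004,-1,0.014,0,-0.007,0,0,0,-1,0.008,0,-0.004,0,0,0,-1]
}}

```text
clock: 22.17
eef_pos: [0.5944, -0.329, 0.352]
tool_rot: [0.017, 0.574, -0.025, 0.818]
ft_force: [0.3, 0.6, -0.4]
grip_width: 0.0856
```

```bash
python3 c2.py .12 .055 .20 20
```

```text
t 22.17 tcp [ 0.5944 -0.329   0.352 ] x [ 0.34  -0.021 -0.94 ] z [ 0.939 -0.056  0.34 ] w 0.0856 F [ 0.3  0.6 -0.4] q [-0.54  0.49  0.2   0.97  0.16  1.12]
 rot(tool) [ 0.0009 -0.0017  0.0001] deg 0.1 rows>= 1
 shift world [-0.0071  0.0024 -0.0017] tool NOW [-0.0009  0.002  -0.0074] tool AFTER rot [-0.0009  0.002  -0.0074] rows>= 1
tip shaker [0.127  0.053  0.2016]
```

Request:
{"fn": "arm_command", "kwargs": {
  "moves": [-0.006,0.001,-0.0175,0,0,0,-1,-0.0065,0.001,-0.0175,0,0,0,-1,-0.0065,0,-0.0175,0,0,0,-1,-0.0065,0,-0.0175,0,0,0,-1]
}}

```text
clock: 22.5
eef_pos: [0.5239, -0.3239, 0.3556]
tool_rot: [0.015, 0.567, -0.023, 0.823]
ft_force: [2.8, 0.1, -1.0]
grip_width: 0.0853
```

```bash
python3 c2.py .12 .055 .20 20;  python3 - <<'E'
from h import *
b=shot("scene",14)
crop(b,270,130,150,120,5,"s14.png")
E
```

```text
t 22.5 tcp [ 0.5239 -0.3239  0.3556] x [ 0.356 -0.022 -0.934] z [ 0.933 -0.05   0.357] w 0.0853 F [ 2.8  0.1 -1. ] q [-0.59  0.36  0.    0.9   0.18  1.06]
 rot(tool) [ 0.0066  0.0158 -0.0002] deg 1.0 rows>= 1
 shift world [ 0.0634 -0.0027 -0.0053] tool NOW [0.0276 0.0008 0.0574] tool AFTER rot [0.0267 0.0012 0.0579] rows>= 2
tip shaker [0.0589 0.0539 0.2061]
```

View pics/s14.png

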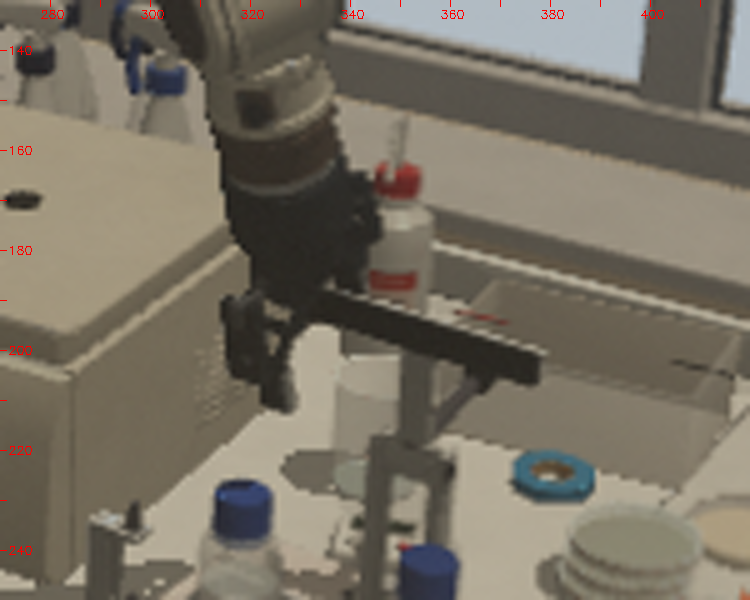

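Request:
{"fn": "arm_command", "kwargs": {
  "moves": [-0.006,0,-0.0175,0.003,0.012,0,-1,-0.004,0,-0.0175,0,0,0,-1,-0.002,0,-0.0175,0,0,0,-1,-0.001,0,-0.0175,0,0,0,-1]
}}

```text
clock: 22.88
eef_pos: [0.4538, -0.3219, 0.3504]
tool_rot: [0.013, 0.566, -0.026, 0.824]
ft_force: [2.5, -0.3, 0.1]
grip_width: 0.0852
```

```bash
python3 c2.py .12 .055 .20 20;  python3 - <<'E'
from h import *
b=shot("scene",15)
crop(b,270,130,150,120,5,"s15.png")
E
```

```text
t 22.88 tcp [ 0.4538 -0.3219  0.3504] x [ 0.358 -0.028 -0.933] z [ 0.932 -0.051  0.359] w 0.0852 F [ 2.5 -0.3  0.1] q [-0.66  0.25 -0.16  0.85  0.2   1.  ]
 rot(tool) [0.0056 0.0178 0.0066] deg 1.1 rows>= 1
 shift world [ 0.1335 -0.0047 -0.    ] tool NOW [0.0479 0.0031 0.1247] tool AFTER rot [0.0457 0.0035 0.1255] rows>= 4
tip shaker [-0.0109  0.0505  0.201 ]
```

View pics/s15.png

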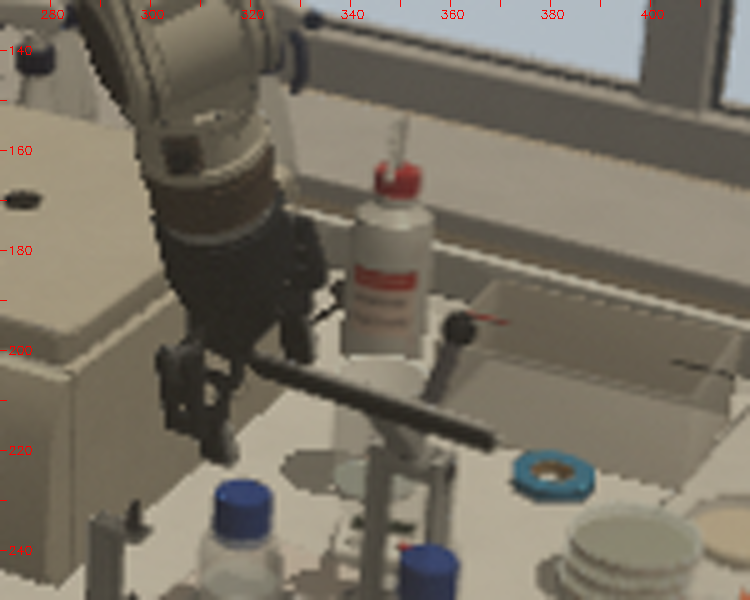

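Request:
{"fn": "arm_command", "kwargs": {
  "moves": [-0.03,0,0.011,0,0,0,-1,-0.035,0,0.012,0,0,0,-1,-0.035,0,0.008,0,0,0,-1,-0.035,0,-0.005,0,0.03,0,-1,-0.03,0,-0.02,0,0.08,0,-1,-0.02,0,-0.03,0,0.08,0,-1,-0.01,0.01,-0.03,0,0.08,0,-1,0,0.02,-0.03,0,0.06,0,-1]
}}

```text
clock: 23.6
eef_pos: [0.3045, -0.284, 0.5316]
tool_rot: [0.019, 0.702, -0.026, 0.712]
ft_force: [-0.5, -0.5, 0.6]
grip_width: 0.0851
```

Run:
```python
from h import *
plan([.33,-.1,.43],down(0))
b=shot("scene",16);a=shot("top",16)
crop(b,270,160,150,120,5,"s16.png")
crop(a,190,200,100,60,8,"t16.png")
```

```text
t 23.6 tcp [ 0.3045 -0.284   0.5316] x [ 0.014 -0.011 -1.   ] z [ 0.998 -0.064  0.015] w 0.0851 F [-0.5 -0.5  0.6] q [-0.75  0.04  0.1   1.61  0.    0.88]
 rot(tool) [-0.064   0.0146  0.0101] deg 3.8 rows>= 1
 shift world [ 0.0255  0.184  -0.1016] tool NOW [0.1001 0.1863 0.0122] tool AFTER rot [0.1016 0.184  0.0255] rows>= 6
```

View pics/s16.png

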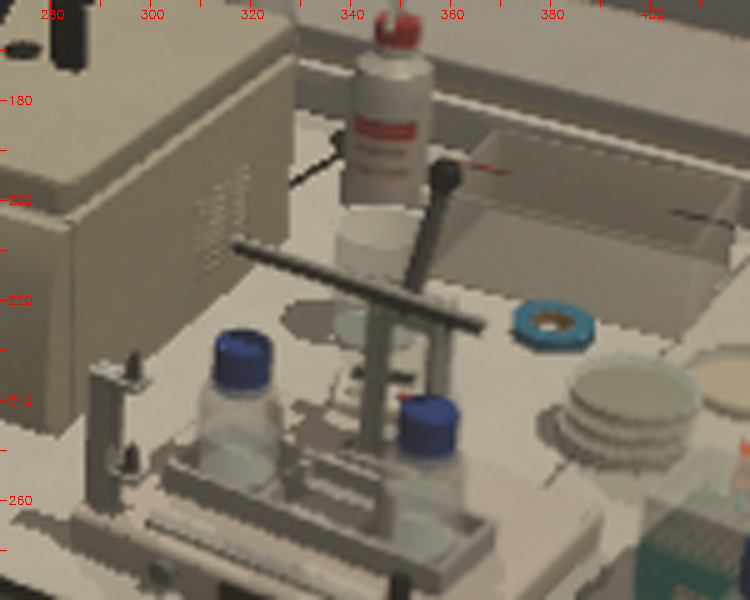

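View pics/t16.png

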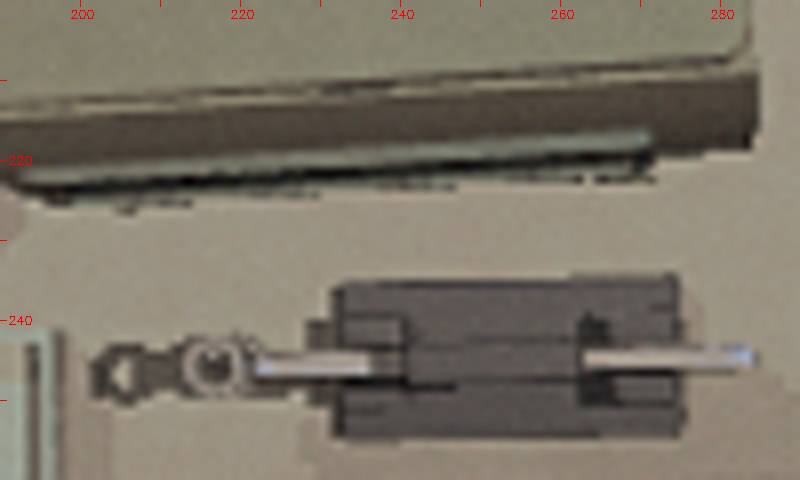

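Run:
```python
from h import *
b=cv2.imread("pics/scene16.png")
crop(b,205,190,75,75,8,"s16d.png")
```

```text
(no output)
```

View pics/s16d.png

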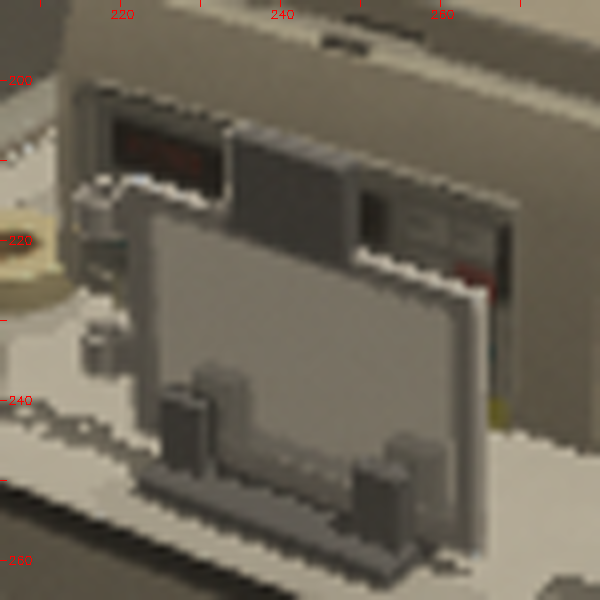

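```bash
cat >> h.py <<'E'
from scipy.optimize import least_squares
def fitpose(T,S,x0,z0=0.,lean=False):
    def f(p):
        c,s=np.cos(p[2]),np.sin(p[2]); r=[]
        l=p[3] if lean else 0
        for n,D in (("top",T),("scene",S)):
            if not D: continue
            X=np.array([a for a,b in D],float)
            x=X[:,0]+l*X[:,2]; P=np.c_[p[0]+c*x-s*X[:,1],p[1]+s*x+c*X[:,1],X[:,2]+z0]
            r.append(proj(n,P)-np.array([b for a,b in D]))
        return np.vstack(r).ravel()
    x0=list(x0)+([0] if lean else [])
    r=least_squares(f,x0,x_scale=[.01]*len(x0),loss='soft_l1')
    return r.x,f(r.x).reshape(-1,2)
E
python3 - <<'E'
from h import *
T=[((0,.101,.109),(216.5,246.5)),((0,-.09,.12),(284,244.5)),((0,.086,.12),(222,246)),((0,0,.16),(252,245.3))]
S=[((-.007,.03,.16),(234,206.9)),((-.007,-.03,.16),(248.8,211)),((0,-.09,.12),(265.5,226.5))]
print(at("top",(252,245.3),.172))
for l in (0,1):
    for t,s in ((T,S),(T,[]),):
        x,r=fitpose(t,s,(.45,-.07,0),.012,l);print(x.round(4),r.round(1).tolist())
plan([.33,-.1,.43],down(0))
E
```

```text
[ 0.43981619 -0.07759649  0.172     ]
[ 0.4406 -0.0777  0.0131] [[0.7, -0.3], [0.6, -0.9], [0.1, 0.1], [0.0, -0.3], [-1.5, -0.3], [-0.9, 0.4], [-0.3, 0.4]]
[ 0.4394 -0.0767  0.0024] [[0.3, -0.2], [0.3, -0.1], [-0.3, 0.2], [-0.3, 0.2]]
[ 0.4339 -0.0777  0.0079  0.0515] [[0.7, -0.1], [0.6, -0.5], [0.1, 0.1], [0.0, -0.8], [-1.2, -0.5], [-0.7, 0.3], [-0.5, 0.5]]
[ 0.4372 -0.0767  0.0011  0.0172] [[0.3, -0.2], [0.3, 0.0], [-0.3, 0.2], [-0.3, -0.0]]
t 23.7 tcp [ 0.3028 -0.2814  0.5311] x [ 0.014 -0.008 -1.   ] z [ 0.998 -0.063  0.014] w 0.0852 F [ 0.1 -0.1  0.7] q [-0.75  0.04  0.09  1.61  0.    0.88]
 rot(tool) [-0.0633  0.0142  0.0071] deg 3.7 rows>= 1
 shift world [ 0.0272  0.1814 -0.1011] tool NOW [0.1001 0.1834 0.0142] tool AFTER rot [0.1011 0.1814 0.0272] rows>= 6
```

Request:
{"fn": "arm_command", "kwargs": {
  "moves": [0,0.02,0.005,-0.032,0.007,0.004,-1,0.01,0.03,0.015,-0.031,0.007,0.003,-1,0.02,0.035,0.02,0,0,0,-1,0.025,0.035,0.025,0,0,0,-1,0.025,0.035,0.025,0,0,0,-1,0.025,0.025,0.025,0,0,0,-1,0.015,0.01,0.015,0,0,0,-1,0,0,0,0,0,0,-1]
}}

```text
clock: 24.37
eef_pos: [0.4357, -0.1029, 0.4231]
tool_rot: [-0.001, 0.7, -0.006, 0.714]
ft_force: [0.1, 1.0, 0.5]
grip_width: 0.0855
```

Run:
```python
from h import *
plan([.44,-.0775,.313],down(0.005))
```

```text
t 24.37 tcp [ 0.4357 -0.1029  0.4231] x [ 0.019 -0.01  -1.   ] z [ 1.    -0.007  0.019] w 0.0855 F [0.1 1.  0.5] q [-0.23  0.12 -0.1   1.33 -0.01  1.35]
 rot(tool) [-0.0123  0.0191  0.0104] deg 1.4 rows>= 1
 shift world [ 0.0043  0.0254 -0.1101] tool NOW [0.1099 0.0265 0.002 ] tool AFTER rot [0.1101 0.0254 0.0044] rows>= 3
```

Request:
{"fn": "arm_command", "kwargs": {
  "moves": [0,0.022,0.004,-0.012,0.019,0.01,-1,0,0.002,0,0,0,0,-1,0.01,0,0,0,0,0,-1,0.01,0,0,0,0,0,-1]
}}

```text
clock: 24.7
eef_pos: [0.4436, -0.0781, 0.4041]
tool_rot: [-0.003, 0.706, 0.002, 0.708]
ft_force: [-0.0, -0.1, -0.1]
grip_width: 0.0851
```

Run:
```python
from h import *
plan([.44,-.0775,.313],down(0.005))
b=shot("scene",17)
crop(b,195,140,100,110,5,"s17.png")
crop(b,270,160,150,120,5,"s17b.png")
```

```text
t 24.7 tcp [ 0.4436 -0.0781  0.4041] x [ 0.004 -0.002 -1.   ] z [1.    0.008 0.003] w 0.0851 F [-0.  -0.1 -0.1] q [-0.17  0.14 -0.12  1.31 -0.    1.39]
 rot(tool) [0.0025 0.0035 0.002 ] deg 0.3 rows>= 1
 shift world [-0.0036  0.0006 -0.0911] tool NOW [ 0.0911  0.0008 -0.0039] tool AFTER rot [ 0.0911  0.0006 -0.0036] rows>= 3
```

View pics/s17.png

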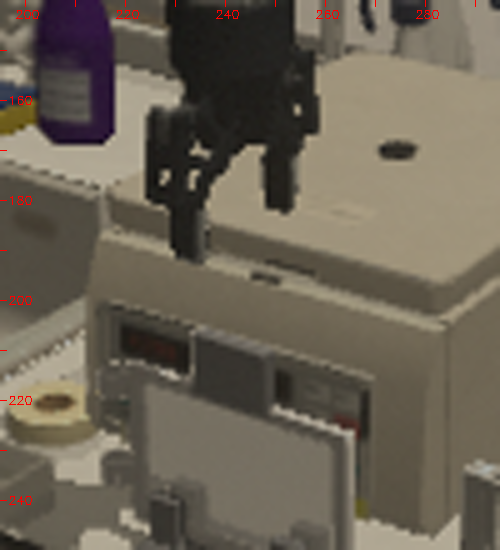

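View pics/s17b.png

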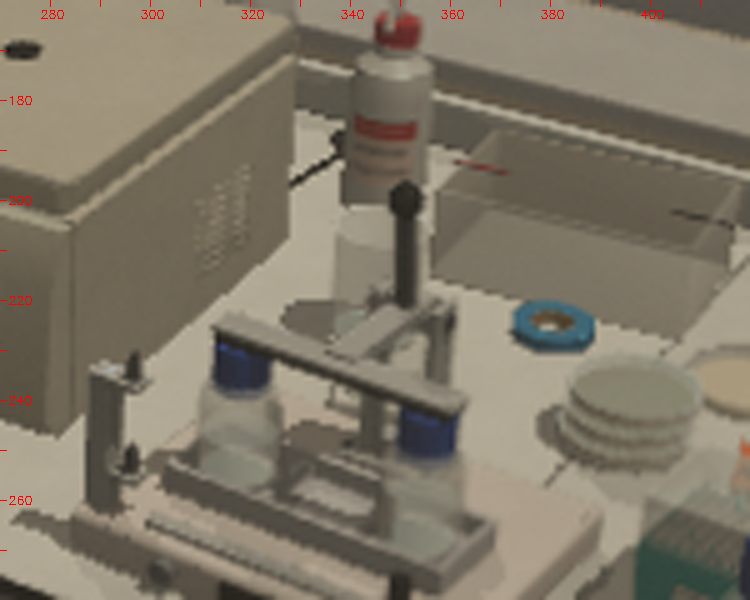

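Request:
{"fn": "arm_command", "kwargs": {
  "moves": [0.02,0.0005,-0.0035,0.002,0.003,0.002,-1,0.022,0,0,0,0,0,-1,0.022,0,0,0,0,0,-1]
}}

```text
clock: 25.0
eef_pos: [0.4413, -0.0809, 0.3414]
tool_rot: [-0.001, 0.703, -0.001, 0.711]
ft_force: [0.8, 0.2, 0.4]
grip_width: 0.0856
```

Run:
```python
from h import *
plan([.44,-.0775,.313],down(0.005))
```

```text
t 25.0 tcp [ 0.4413 -0.0809  0.3414] x [ 0.011 -0.003 -1.   ] z [1.    0.001 0.011] w 0.0856 F [0.8 0.2 0.4] q [-0.18  0.18 -0.25  1.14 -0.    1.39]
 rot(tool) [-0.0043  0.0106  0.0031] deg 0.7 rows>= 1
 shift world [-0.0013  0.0034 -0.0284] tool NOW [ 0.0283  0.0035 -0.0016] tool AFTER rot [ 0.0284  0.0034 -0.0012] rows>= 1
```

Request:
{"fn": "arm_command", "kwargs": {
  "moves": [0.01,0.003,-0.001,-0.004,0.01,0.003,-1,0.01,0,0,0,0.002,0,-1,0.004,0,0,0,0,0,-1,0,0,0,0,0,0,-1]
}}

```text
clock: 25.33
eef_pos: [0.438, -0.0805, 0.3136]
tool_rot: [0.0, 0.71, -0.0, 0.704]
ft_force: [-1.0, -0.6, 0.2]
grip_width: 0.0855
```

Run:
```python
from h import *
plan([.44,-.0775,.313],down(0.005))
```

```text
t 25.33 tcp [ 0.438  -0.0805  0.3136] x [-0.009  0.    -1.   ] z [ 1.    -0.001 -0.009] w 0.0855 F [-1.  -0.6  0.2] q [-0.18  0.2  -0.29  1.08 -0.    1.39]
 rot(tool) [-0.0059 -0.0086 -0.0004] deg 0.6 rows>= 1
 shift world [ 0.002   0.003  -0.0006] tool NOW [0.0006 0.003  0.002 ] tool AFTER rot [0.0006 0.0029 0.002 ] rows>= 1
```

Request:
{"fn": "arm_command", "kwargs": {
  "moves": [0,0.003,0.002,-0.006,-0.008,0,-1,0,0,0,0,0,0,-1,0,0,0,0,0,0,0]
}}

```text
clock: 25.58
eef_pos: [0.441, -0.078, 0.3157]
tool_rot: [-0.002, 0.706, 0.001, 0.708]
ft_force: [-1.2, -0.3, -0.5]
grip_width: 0.0754
```

Run:
```python
from h import *
plan([.44,-.0775,.313],down(0.005))
```

```text
t 25.58 tcp [ 0.441  -0.078   0.3157] x [ 0.003 -0.    -1.   ] z [1.    0.004 0.003] w 0.0754 F [-1.2 -0.3 -0.5] q [-0.18  0.2  -0.29  1.08  0.    1.39]
 rot(tool) [-0.0007  0.0034  0.0001] deg 0.2 rows>= 1
 shift world [-0.001   0.0005 -0.0027] tool NOW [ 0.0027  0.0005 -0.001 ] tool AFTER rot [ 0.0027  0.0005 -0.001 ] rows>= 1
```

Request:
{"fn": "arm_command", "kwargs": {
  "moves": [0.002,0,-0.001,0,0.003,0,0.4,0,0,0,0,0,0,0.5,0,0,0,0,0,0,1,0,0,0,0,0,0,1,0,0,0,0,0,0,1,0,0,0,0,0,0,1]
}}

```text
clock: 26.08
eef_pos: [0.4407, -0.078, 0.316]
tool_rot: [-0.002, 0.705, 0.001, 0.709]
ft_force: [-0.0, -0.2, -2.1]
grip_width: 0.013
```

Run:
```python
from h import *
plan([.44,-.0775,.313],down(0.005))
b=shot("scene",18);a=shot("top",18)
crop(b,195,160,100,110,5,"s18.png")
```

```text
t 26.08 tcp [ 0.4407 -0.078   0.316 ] x [ 0.005 -0.001 -1.   ] z [1.    0.005 0.005] w 0.013 F [-0.  -0.2 -2.1] q [-0.17  0.2  -0.29  1.08 -0.    1.39]
 rot(tool) [-0.0001  0.0048  0.0014] deg 0.3 rows>= 1
 shift world [-0.0007  0.0005 -0.003 ] tool NOW [ 0.003   0.0005 -0.0007] tool AFTER rot [ 0.003   0.0005 -0.0007] rows>= 1
```

View pics/s18.png

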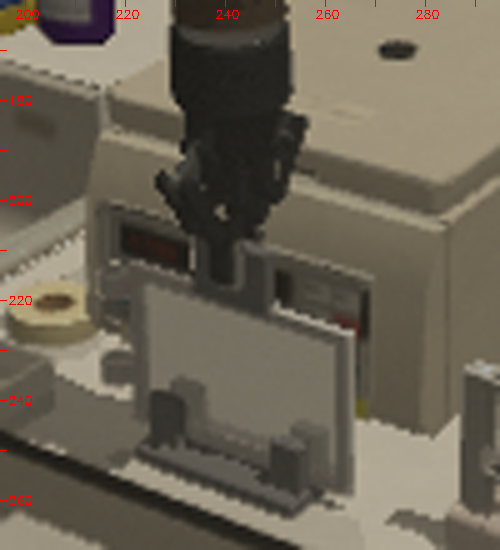

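Request:
{"fn": "arm_command", "kwargs": {
  "moves": [-0.01,0,0,0,0,0,1,-0.015,0,0,0,0,0,1,-0.02,0,0,0,0,0,1,-0.025,0,0,0,0,0,1,-0.025,0,0,0,0,0,1]
}}

```text
clock: 26.6
eef_pos: [0.4389, -0.0775, 0.4054]
tool_rot: [-0.001, 0.711, 0.002, 0.703]
ft_force: [1.7, 0.5, -2.6]
grip_width: 0.013
```

Run:
```python
from h import *
q=sw(-.15,0,.40)
plan(q,down(YAW))
b=shot("scene",19);a=shot("top",19)
crop(b,195,140,100,120,5,"s19.png")
```

```text
t 26.6 tcp [ 0.4389 -0.0775  0.4054] x [-0.011  0.003 -1.   ] z [ 1.     0.004 -0.011] w 0.013 F [ 1.7  0.5 -2.6] q [-0.17  0.14 -0.12  1.32  0.    1.39]
 rot(tool) [ 0.0653 -0.0107 -0.0023] deg 3.8 rows>= 1
 shift world [-0.0698 -0.2909 -0.0054] tool NOW [ 0.0054 -0.2906 -0.071 ] tool AFTER rot [ 0.0054 -0.2946 -0.052 ] rows>= 8
```

View pics/s19.png

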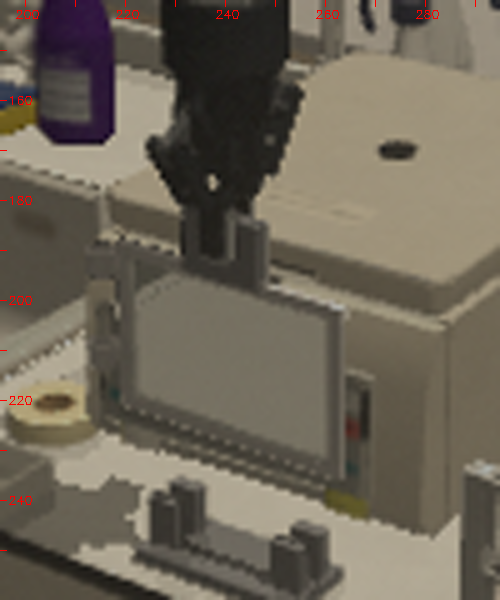

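Request:
{"fn": "arm_command", "kwargs": {
  "moves": [0,-0.01,-0.02,0.02,-0.004,0,1,0,-0.02,-0.025,0.02,-0.004,0,1,0,-0.03,-0.02,0.02,-0.003,0,1,0,-0.033,-0.005,0.005,0,0,1,0,-0.035,0,0,0,0,1,0,-0.035,0,0,0,0,1,0,-0.035,0,0,0,0,1,0,-0.03,0,0,0,0,1,0,-0.015,0,0,0,0,1,0,0,0,0,0,0,1]
}}

```text
clock: 27.53
eef_pos: [0.3519, -0.3261, 0.3902]
tool_rot: [0.025, 0.709, -0.016, 0.705]
ft_force: [0.2, 0.8, -3.9]
grip_width: 0.0131
```

Run:
```python
from h import *
q=sw(-.15,0,.375)
plan(q,down(YAW)); p,C,o=cur(); print(ws(p))
```

```text
t 27.53 tcp [ 0.3519 -0.3261  0.3902] x [-0.005  0.013 -1.   ] z [ 0.998 -0.057 -0.006] w 0.0131 F [ 0.2  0.8 -3.9] q [-0.75  0.21 -0.07  1.3   0.01  0.88]
 rot(tool) [ 0.0042 -0.0062 -0.0124] deg 0.8 rows>= 1
 shift world [ 0.0172 -0.0423 -0.0152] tool NOW [ 0.0145 -0.0414  0.0196] tool AFTER rot [ 0.0152 -0.0411  0.0197] rows>= 2
[-0.16971708  0.04114162  0.39017027]
```

Request:
{"fn": "arm_command", "kwargs": {
  "moves": [0.004,-0.02,0.01,0.004,-0.006,-0.012,1,0.004,-0.018,0.01,0,0,0,1,0,0,0,0,0,0,1,0,0,0,0,0,0,1]
}}

```text
clock: 27.87
eef_pos: [0.3682, -0.3651, 0.3736]
tool_rot: [0.026, 0.71, -0.019, 0.704]
ft_force: [-1.0, 0.1, -3.3]
grip_width: 0.0127
```

Run:
```python
from h import *
q=sw(-.12,0,.375)
b=shot("scene",20);a=shot("top",20)
plan(q,down(YAW)); p,C,o=cur(); print(ws(p))
crop(b,255,200,110,100,7,"s20.png")
crop(a,295,195,115,100,6,"t20.png")
```

```text
t 27.97 tcp [ 0.3681 -0.3646  0.374 ] x [-0.009  0.011 -1.   ] z [ 0.998 -0.063 -0.009] w 0.0129 F [ 0.  -0.5 -3.1] q [-0.78  0.3   0.    1.29  0.    0.85]
 rot(tool) [-0.0016 -0.0092 -0.01  ] deg 0.8 rows>= 1
 shift world [ 0.0309 -0.0056  0.001 ] tool NOW [-0.0013 -0.0037  0.0312] tool AFTER rot [-0.001  -0.0037  0.0312] rows>= 1
[-0.15122641  0.00371253  0.37402936]
```

View pics/s20.png

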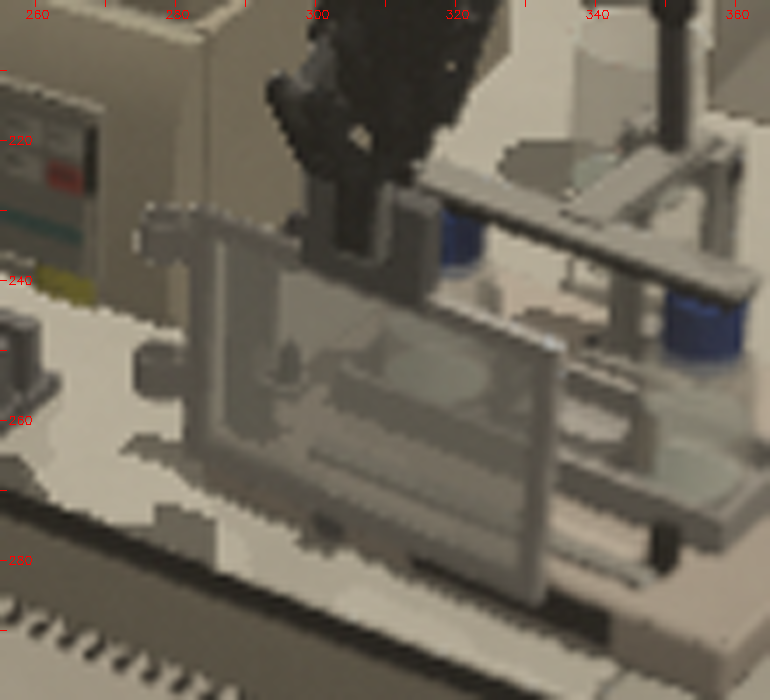

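View pics/t20.png

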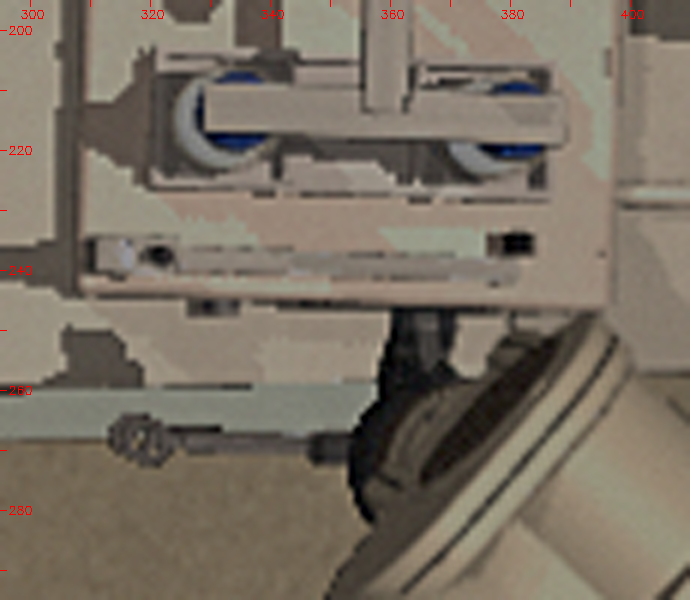

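Run:
```python
from h import *
a=cv2.imread("pics/top20.png")
crop(a,305,225,40,52,14,"t20b.png")
p,C,o=cur()
k=p+np.array(sw(0,.101,0)-sw(0,0,0))+[0,0,-.304+.109]
print(k, proj("top",k), proj("top",sw(-.07,.101,.147)), proj("top",sw(-.07,.101,.139)))
```

```text
[ 0.37423836 -0.26376314  0.17902936] [[320.96573898 267.65900116]] [[322.20928601 237.86043676]] [[321.95681346 237.87098917]]
```

View pics/t20b.png

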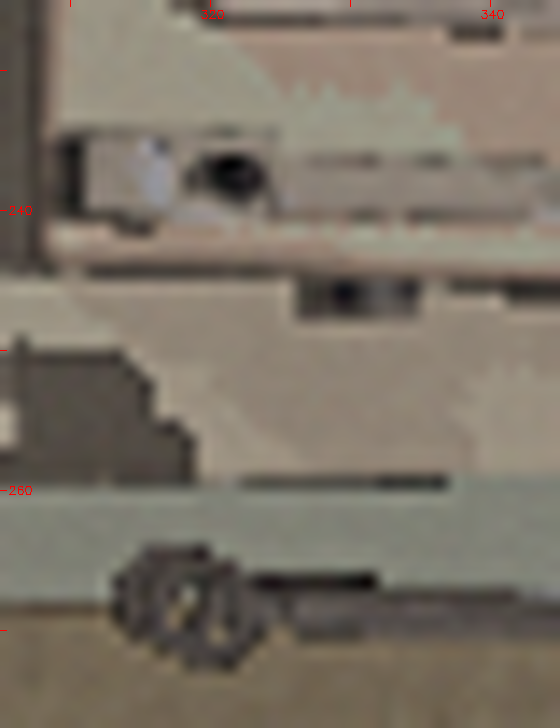

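```bash
cat >> h.py <<'E'
def door(P,p=None,C=None):  # door-frame points -> world, door held
    if p is None: p,C,_=cur()
    P=np.atleast_2d(P); return p+np.c_[.304-P[:,2],P[:,1],P[:,0]]@C.T
E
python3 - <<'E'
from h import *
K=[(0,.101,.109),(0,.101,.091),(0,.101,.043),(0,.101,.025),(0,-.09,.12),(0,-.09,0),(-.007,.03,.16),(-.007,-.03,.16)]
W=door(K); print(np.c_[W,proj("top",W),proj("scene",W)].round(3))
P=[sw(-.07,.101,z) for z in (.147,.127,.081,.061)]
print(proj("top",P).round(1),proj("scene",P).round(1))
b=cv2.imread("pics/scene20.png")
crop(b,265,215,50,60,12,"s20b.png")
E
```

```text
[[ 3.73000e-01 -2.62000e-01  1.80000e-01  3.20265e+02  2.68255e+02
   2.78410e+02  2.30860e+02]
 [ 3.73000e-01 -2.62000e-01  1.62000e-01  3.19643e+02  2.67972e+02
   2.78278e+02  2.36281e+02]
 [ 3.72000e-01 -2.61000e-01  1.14000e-01  3.18056e+02  2.67250e+02
   2.77931e+02  2.50441e+02]
 [ 3.72000e-01 -2.61000e-01  9.60000e-02  3.17485e+02  2.66991e+02
   2.77803e+02  2.55643e+02]
 [ 3.61000e-01 -4.52000e-01  1.89000e-01  3.91035e+02  2.70804e+02
   3.35544e+02  2.49352e+02]
 [ 3.60000e-01 -4.51000e-01  6.90000e-02  3.81839e+02  2.68855e+02
   3.32374e+02  2.86102e+02]
 [ 3.62000e-01 -3.33000e-01  2.30000e-01  3.49009e+02  2.72695e+02
   2.97922e+02  2.23677e+02]
 [ 3.58000e-01 -3.93000e-01  2.30000e-01  3.71735e+02  2.73454e+02
   3.16188e+02  2.30419e+02]]
[[322.2 237.9]
 [321.6 237.9]
 [320.2 237.9]
 [319.6 238. ]] [[296.3 230.2]
 [296.1 236. ]
 [295.8 248.9]
 [295.6 254.5]]
```

View pics/s20b.png

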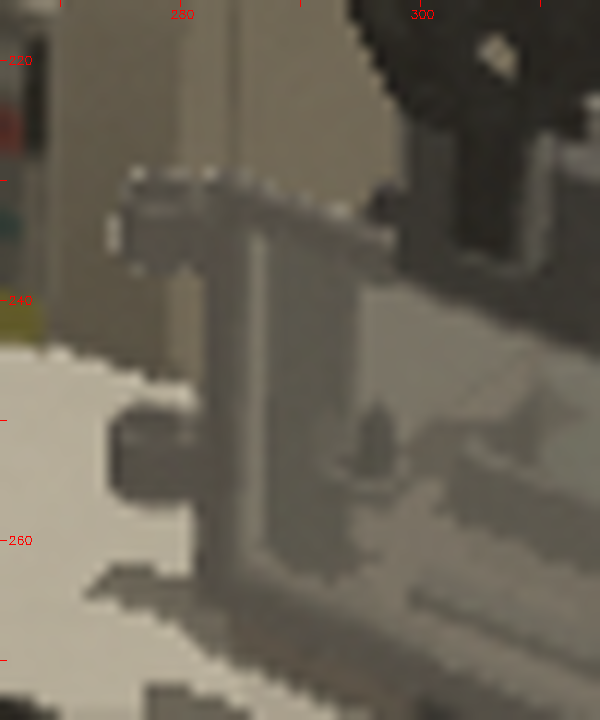

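Request:
{"fn": "arm_command", "kwargs": {
  "moves": [0,-0.003,0.015,-0.002,-0.009,-0.01,1,0.001,-0.001,0.02,0,0,0,1,0,0,0,0,0,0,1,0,0,0,0,0,0,1]
}}

```text
clock: 28.3
eef_pos: [0.4045, -0.3675, 0.3727]
tool_rot: [0.021, 0.707, -0.02, 0.707]
ft_force: [-0.5, -0.0, -2.9]
grip_width: 0.0135
```

```bash
cat > d.py <<'E'
from h import *
import sys
x,y,z=map(float,sys.argv[1:4])
plan(sw(x,y,z+.304),down(YAW)); p,C,o=cur(); print("T",o["ft_torque"].round(2))
k=[ws(q).round(4) for q in door([(0,0,0),(0,.101,.025),(0,.101,.091)])]; print("door",k[0],"kl-pin",(k[1]-[-.0685,.101,.061]).round(4),"kh-pin",(k[2]-[-.0685,.101,.127]).round(4))
E
python3 d.py -.1 -.001 .068
```

```text
t 28.3 tcp [ 0.4045 -0.3675  0.3727] x [ 0.     0.001 -1.   ] z [ 0.998 -0.058  0.   ] w 0.0135 F [-0.5 -0.  -2.9] q [-0.74  0.35  0.07  1.29  0.    0.89]
 rot(tool) [ 0.0032  0.0003 -0.0007] deg 0.2 rows>= 1
 shift world [ 0.0144 -0.0049 -0.0007] tool NOW [ 0.0007 -0.004   0.0146] tool AFTER rot [ 0.0007 -0.004   0.0147] rows>= 1
T [0.02 0.06 0.01]
door [-0.1146  0.0032  0.0687] kl-pin [-0.0464  0.0032  0.0328] kh-pin [-0.0464  0.0031  0.0328]
```

Request:
{"fn": "arm_command", "kwargs": {
  "moves": [0,-0.004,0.008,0.003,0,0,1,0,0,0.012,0,0,0,1,0,0,0,0,0,0,1]
}}

```text
clock: 28.55
eef_pos: [0.4251, -0.3706, 0.3733]
tool_rot: [0.021, 0.707, -0.02, 0.707]
ft_force: [0.5, 0.2, -3.2]
grip_width: 0.0129
```

```bash
python3 d.py -.0685 -.001 .067
```

```text
t 28.55 tcp [ 0.4251 -0.3706  0.3733] x [ 0.001  0.001 -1.   ] z [ 0.998 -0.058  0.001] w 0.0129 F [ 0.5  0.2 -3.2] q [-0.72  0.38  0.12  1.31  0.    0.91]
 rot(tool) [ 0.0026  0.0008 -0.0009] deg 0.2 rows>= 1
 shift world [ 0.0253 -0.0037 -0.0023] tool NOW [ 0.0023 -0.0022  0.0255] tool AFTER rot [ 0.0023 -0.0021  0.0255] rows>= 1
T [ 0.   -0.02 -0.01]
door [-0.0937  0.0014  0.0693] kl-pin [-0.0255  0.0014  0.0333] kh-pin [-0.0256  0.0013  0.0333]
```

Request:
{"fn": "arm_command", "kwargs": {
  "moves": [0.001,-0.002,0.01,0.0025,0,0,1,0.001,0,0.01,0,0,0,1,0,0,0,0,0,0,1]
}}

```text
clock: 28.8
eef_pos: [0.4434, -0.3729, 0.3718]
tool_rot: [0.02, 0.709, -0.022, 0.705]
ft_force: [0.5, -1.0, -4.1]
grip_width: 0.0129
```

```bash
python3 d.py -.0685 -.001 .067;python3 - <<'E'
from h import *
b=shot("scene",21);a=shot("top",21)
crop(b,280,205,50,60,12,"s21b.png")
crop(a,300,215,50,40,14,"t21b.png")
E
```

```text
t 28.8 tcp [ 0.4434 -0.3729  0.3718] x [-0.005 -0.002 -1.   ] z [ 0.998 -0.059 -0.005] w 0.0129 F [ 0.5 -1.  -4.1] q [-0.7   0.41  0.17  1.32 -0.    0.93]
 rot(tool) [ 0.002  -0.0053  0.0022] deg 0.3 rows>= 1
 shift world [ 0.007  -0.0014 -0.0008] tool NOW [ 0.0007 -0.001   0.007 ] tool AFTER rot [ 0.0008 -0.001   0.007 ] rows>= 1
T [-0.21 -0.05 -0.01]
door [-0.0771 -0.0007  0.0678] kl-pin [-0.0087 -0.0006  0.0316] kh-pin [-0.0084 -0.0005  0.0316]
```

View pics/s21b.png

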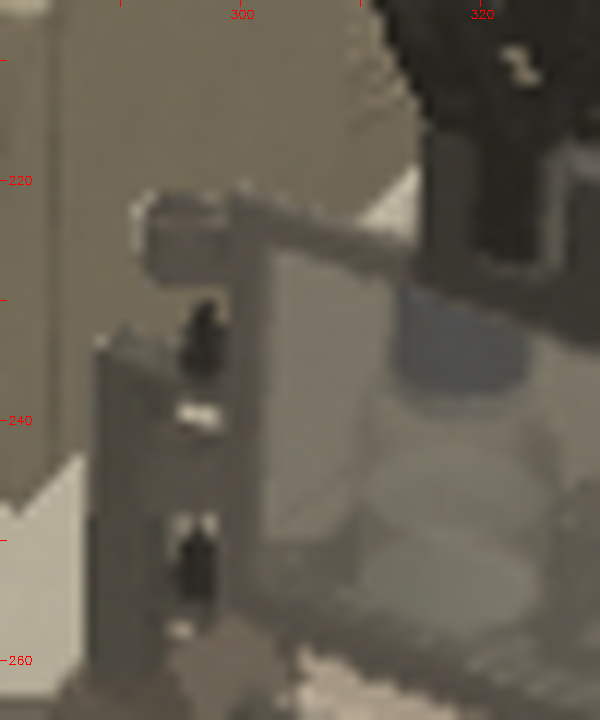

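View pics/t21b.png

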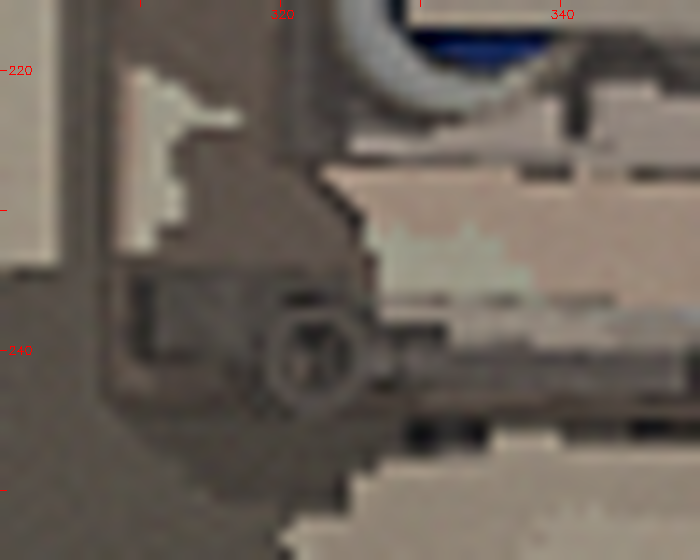

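Run:
```python
from h import *
K=[(0,.101,.109),(0,.101,.091),(0,.101,.025)]
W=door(K); print(proj("top",W).round(2),proj("scene",W).round(2))
z=W[0,2]
k=ws(at("top",(322.7,240.6),z)); print("k obs",k, "model",ws(W[0]))
print("pin obs",ws(at("top",(321.7,237.3),.143)))
print(ws(door((0,.101,.091))[0]))
```

```text
[[323.23 240.42]
 [322.65 240.45]
 [320.64 240.53]] [[295.26 222.49]
 [295.12 227.78]
 [294.6  246.72]]
k obs [-0.0776161   0.10205914  0.17676195] model [-0.07708635  0.100629    0.17676195]
pin obs [-0.0684598   0.10211599  0.143     ]
[-0.07716926  0.1006013   0.15876216]
```

Request:
{"fn": "arm_command", "kwargs": {
  "moves": [0,0,0.005,0.001,-0.005,0.002,1,0,0,0.003,0,0,0,1,0,0,0,0,0,0,1]
}}

```text
clock: 29.15
eef_pos: [0.4503, -0.3736, 0.3723]
tool_rot: [0.022, 0.707, -0.022, 0.707]
ft_force: [-0.3, -0.2, -3.8]
grip_width: 0.0131
```

```bash
python3 d.py -.0685 -.0005 .036;python3 - <<'E'
from h import *
b=shot("scene",22);a=shot("top",22)
crop(b,280,205,50,60,12,"s22b.png")
crop(a,300,215,50,40,14,"t22b.png")
E
```

```text
t 29.15 tcp [ 0.4503 -0.3736  0.3723] x [ 0.001 -0.001 -1.   ] z [ 0.998 -0.062  0.001] w 0.0131 F [-0.3 -0.2 -3.8] q [-0.69  0.42  0.18  1.33 -0.    0.94]
 rot(tool) [-0.0011  0.0007  0.0008] deg 0.1 rows>= 1
 shift world [ 0.0001 -0.0002 -0.0323] tool NOW [ 0.0323 -0.0002  0.    ] tool AFTER rot [ 0.0323 -0.0002  0.0001] rows>= 1
T [-0.32  0.05 -0.02]
door [-0.0684 -0.0006  0.0683] kl-pin [ 0.0002 -0.0005  0.0322] kh-pin [ 0.0002 -0.0005  0.0322]
```

View pics/s22b.png

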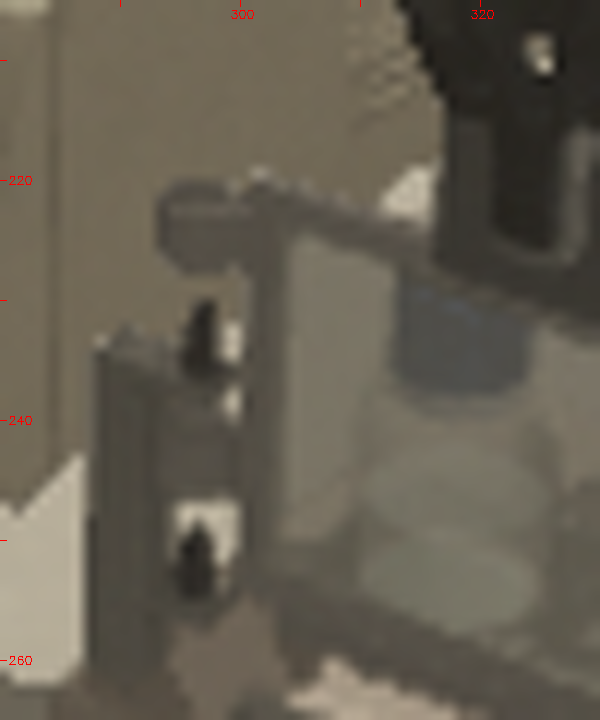

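View pics/t22b.png

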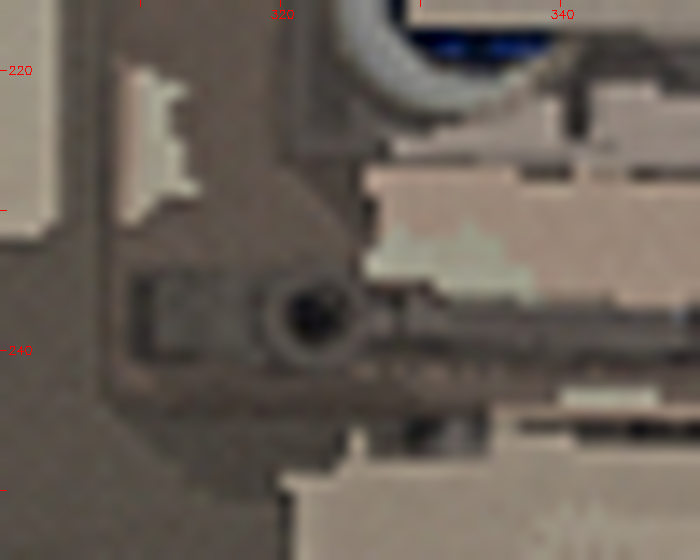

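Request:
{"fn": "arm_command", "kwargs": {
  "moves": [0.007,0,0,0,0,0,1,0.007,0,0,0,0,0,1,0.005,0,0,0,0,0,1]
}}

```text
clock: 29.5
eef_pos: [0.4505, -0.3736, 0.3535]
tool_rot: [0.022, 0.705, -0.023, 0.708]
ft_force: [-0.2, -1.9, -3.7]
grip_width: 0.013
```

```bash
python3 d.py -.0685 -.0005 .036
```

```text
t 29.5 tcp [ 0.4505 -0.3736  0.3535] x [ 0.004 -0.002 -1.   ] z [ 0.998 -0.062  0.004] w 0.013 F [-0.2 -1.9 -3.7] q [-0.69  0.43  0.14  1.28  0.    0.94]
 rot(tool) [-0.0014  0.0041  0.0014] deg 0.3 rows>= 1
 shift world [-0.0001 -0.0002 -0.0135] tool NOW [ 0.0135 -0.0002 -0.0002] tool AFTER rot [ 0.0135 -0.0002 -0.0001] rows>= 1
T [-0.4   0.04 -0.03]
door [-0.0671 -0.0007  0.0495] kl-pin [ 0.0014 -0.0007  0.0133] kh-pin [ 0.0011 -0.0006  0.0133]
```

Request:
{"fn": "arm_command", "kwargs": {
  "moves": [0.004,0,-0.001,-0.001,0.004,0.001,1,0.004,0,0,0,0.001,0,1,0.003,0,0,0,0,0,1]
}}

```text
clock: 29.75
eef_pos: [0.4493, -0.3738, 0.3403]
tool_rot: [0.022, 0.707, -0.022, 0.706]
ft_force: [1.0, -1.0, -1.8]
grip_width: 0.0126
```

```bash
python3 d.py -.0685 -.0005 .036
```

```text
t 29.75 tcp [ 0.4493 -0.3738  0.3403] x [-0.001 -0.    -1.   ] z [ 0.998 -0.062 -0.001] w 0.0126 F [ 1.  -1.  -1.8] q [-0.69  0.44  0.12  1.25 -0.    0.94]
 rot(tool) [-0.001  -0.0014  0.0005] deg 0.1 rows>= 1
 shift world [ 0.0011 -0.     -0.0003] tool NOW [0.0003 0.     0.0011] tool AFTER rot [0.0003 0.     0.0011] rows>= 1
T [-0.29 -0.19 -0.04]
door [-0.07   -0.0007  0.0363] kl-pin [-0.0013 -0.0007  0.0003] kh-pin [-0.0012 -0.0006  0.0003]
```

Request:
{"fn": "arm_command", "kwargs": {
  "moves": [0.002,0,0.0005,0,0,0,1,0.001,0,0,0,0,0,1]
}}

```text
clock: 29.92
eef_pos: [0.4496, -0.3742, 0.3396]
tool_rot: [0.021, 0.707, -0.023, 0.707]
ft_force: [-2.2, -0.3, 3.9]
grip_width: 0.0129
```

```bash
python3 d.py -.0685 -.0005 .036;python3 - <<'E'
from h import *
b=shot("scene",23);a=shot("top",23)
crop(b,275,195,110,100,7,"s23.png")
crop(a,300,205,100,45,8,"t23.png")
E
```

```text
t 29.92 tcp [ 0.4496 -0.3742  0.3396] x [ 0.    -0.002 -1.   ] z [ 0.998 -0.062  0.   ] w 0.0129 F [-2.2 -0.3  3.9] q [-0.69  0.44  0.12  1.25 -0.    0.94]
 rot(tool) [-0.0012  0.0004  0.0023] deg 0.2 rows>= 1
 shift world [0.0008 0.0004 0.0004] tool NOW [-0.0004  0.0005  0.0008] tool AFTER rot [-0.0004  0.0005  0.0008] rows>= 1
T [0.54 0.49 0.17]
door [-0.0692 -0.0017  0.0356] kl-pin [-0.0006 -0.0016 -0.0007] kh-pin [-0.0006 -0.0015 -0.0007]
```

View pics/s23.png

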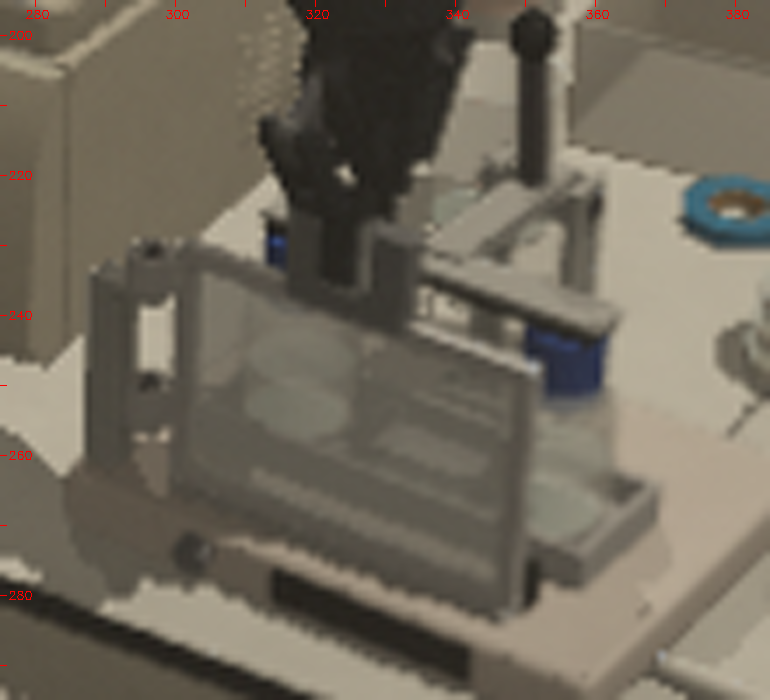

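View pics/t23.png

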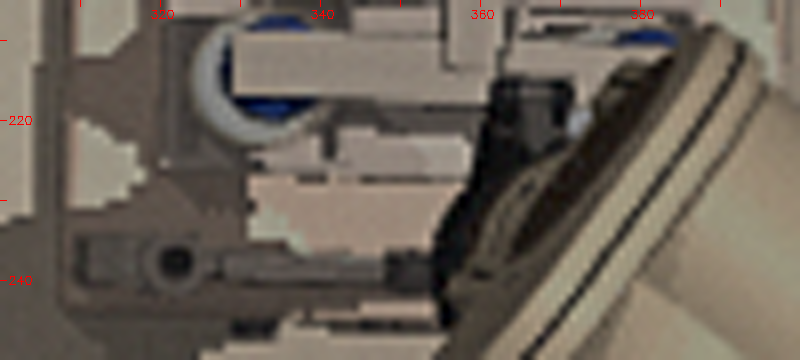

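Request:
{"fn": "arm_command", "kwargs": {
  "moves": [-0.001,0,0,0,0,0,0.5,0,0,0,0,0,0,0.2,0,0,0,0,0,0,0,0,0,0,0,0,0,0,0,0,0,0,0,0,0]
}}

```text
clock: 30.43
eef_pos: [0.4502, -0.3737, 0.3408]
tool_rot: [0.021, 0.706, -0.022, 0.708]
ft_force: [-0.0, 1.3, -0.2]
grip_width: 0.0425
```

```bash
python3 d.py -.0685 -.0005 .036;python3 - <<'E'
from h import *
b=shot("scene",24)
crop(b,275,195,110,100,7,"s24.png")
E
```

```text
t 30.43 tcp [ 0.4502 -0.3737  0.3408] x [ 0.002 -0.002 -1.   ] z [ 0.998 -0.061  0.002] w 0.0425 F [-0.   1.3 -0.2] q [-0.69  0.44  0.12  1.25  0.    0.94]
 rot(tool) [-0.0005  0.0025  0.0016] deg 0.2 rows>= 1
 shift world [ 0.0002 -0.0002 -0.0008] tool NOW [ 0.0008 -0.0002  0.0002] tool AFTER rot [ 0.0008 -0.0002  0.0002] rows>= 1
T [0.03 0.   0.01]
door [-0.0679 -0.0008  0.0368] kl-pin [ 0.0006 -0.0008  0.0006] kh-pin [ 0.0004 -0.0007  0.0006]
```

View pics/s24.png

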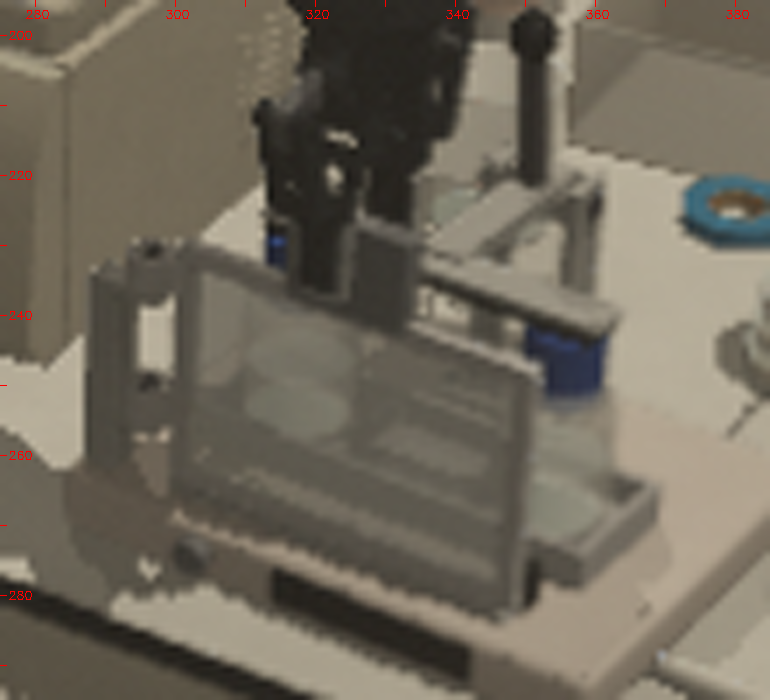

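Released and the door hasn't moved. Rise straight up and back away.

Request:
{"fn": "arm_command", "kwargs": {
  "moves": [-0.01,0,0,0,0,0,0,-0.02,0,0,0,0,0,0,-0.03,0,0,0,0,0,0,-0.04,0,0,0,0,0,0,-0.04,0,-0.005,0,0,0,0,-0.03,0.01,-0.03,0,0,0,0,0,0.03,-0.03,0,0,0,0,0,0.035,-0.02,0,0,0,0,0,0.035,-0.01,0,0,0,0,0,0.035,0,0,0,0,0,0,0.035,0,0,0,0,0,0,0,0,0,0,0,0,0,0,0,0,0,0,0]
}}

```text
clock: 31.57
eef_pos: [0.3624, -0.1822, 0.5235]
tool_rot: [0.022, 0.703, -0.024, 0.71]
ft_force: [0.3, -0.1, 1.0]
grip_width: 0.0428
```

```bash
python3 d.py -.0685 -.0005 .036|head -1;python3 - <<'E'
from h import *
b=shot("scene",25);a=shot("top",25)
crop(b,275,195,110,100,7,"s25.png")
crop(a,300,165,100,85,8,"t25.png")
E
```

```text
t 31.57 tcp [ 0.3624 -0.1822  0.5235] x [ 0.01  -0.004 -1.   ] z [ 0.998 -0.064  0.01 ] w 0.0428 F [ 0.3 -0.1  1. ] q [-0.47  0.03  0.06  1.59  0.    1.17]
```

View pics/s25.png

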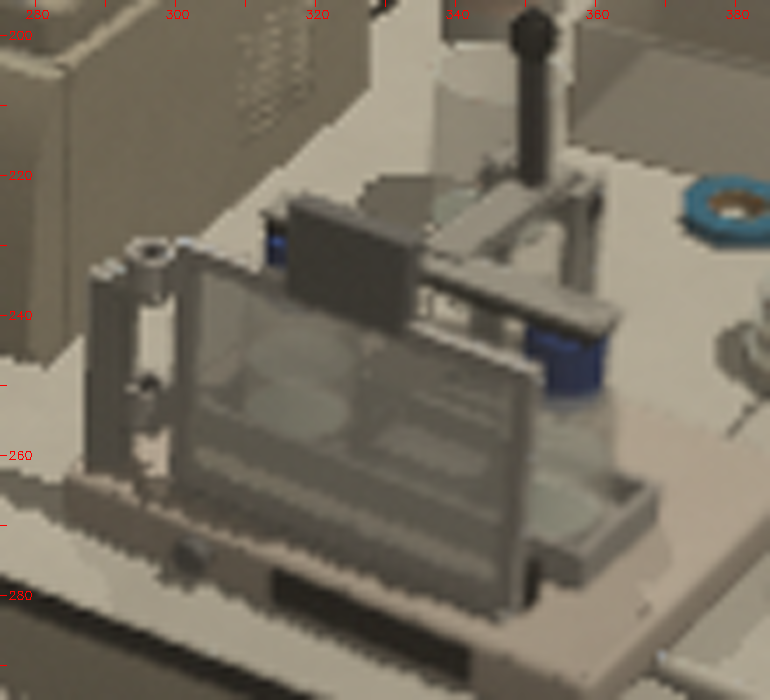

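View pics/t25.png

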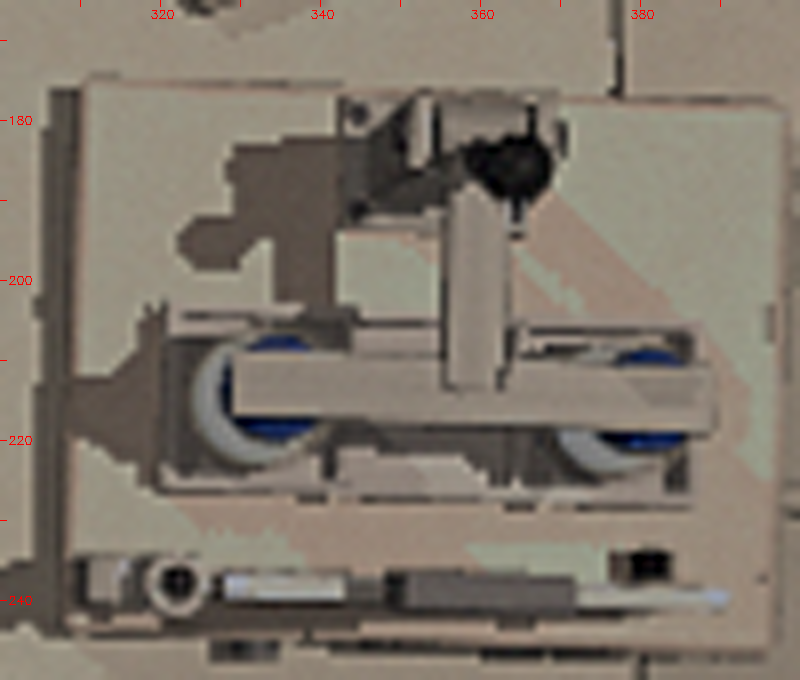

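View pics/scene25.png

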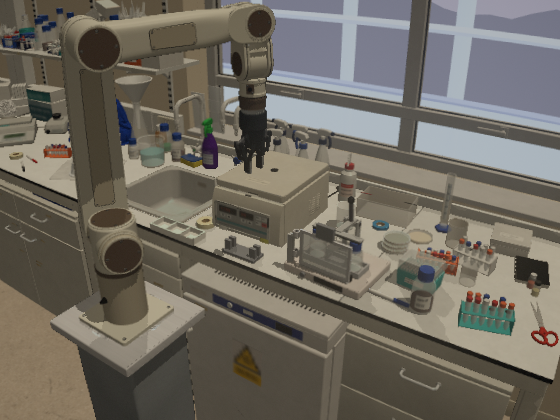

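Run:
```python
from h import *
T=[((0,.101,.109),(322.2,237.7)),((0,-.09,.12),(391,239.7)),((0,0,.16),(360.3,239.5))]
x,r=fitpose(T,[],(.449,-.373,-.06),.036);print(x.round(4),r.round(1).tolist(),"shaker rel",ws([x[0],x[1],0]),x[2]-YAW)
a=cv2.imread("pics/top25.png")
d=cv2.absdiff(a,cv2.imread("pics/top0.png")).max(2)
print("tape diff",(d[205:232,162:190]>40).sum(),"marker diff",(d[222:234,398:440]>40).sum())
print(bot.get_obs()["joint_vel"].round(3))
```

```text
[ 0.4492 -0.3722 -0.0574] [[-0.4, 0.2], [-0.1, 0.3], [0.6, -0.5]] shaker rel [-0.06983807  0.00099518  0.        ] 0.003643858396415546
tape diff 0 marker diff 0
[-0.025  0.026  0.003 -0.011 -0.006 -0.003]
```

Door at shaker x −0.0698, y 0.001, yaw within 0.004 rad of parallel; bystanders unchanged. Handing in.

```bash
python3 -c "
from workcell import bot
print(bot.job_done())"
```

```text
the job is handed in; nothing more can be done
None
```

The shaker is set up as asked and the job is handed in at about 31.6 s of the 200 s. No verdict was reported. There were only two bottles; the third bin compartment was empty.

- **Clamp and bottles:** I swung the clamp right back by its handle and placed the two bottles in the outer tray pockets. I then pulled the bar over until it fell closed. The last pictures show both bottles upright in their pockets. The bar and ball are at the same pixels as in the starting closed picture.
- **Door:** I carried the door by its tab, brought it in level from the front and lowered it onto both pins. The pins show through the knuckles. My measurements put the door's origin at shaker x −0.070, y 0.001, within 0.004 rad of parallel to the front. The height by the arm reading was within 1 mm of hung, and the door did not move when released.
- **Bystanders and arm:** The picture areas around the tape roll and marker pen are unchanged from the start. The arm is clear of everything.

No final check failed, but three things are worth noting:

- **First bottle grasp:** I first gripped it too high, so I opened, lowered and gripped again before lifting.
- **Clamp push:** The wrist force reached about 29 N while I pushed the handle, under the 40 N and 120 N limits.
- **Pin position:** The two cameras disagreed by 1–2 mm on where the pins are, so I aligned the door using the top picture of the knuckle and pin together.

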